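Rock the cork stopper out of the squat chalk jar

ROBOT

A 6-joint arm with a two-finger parallel gripper is mounted at the origin on the work surface. World frame = base frame: x ahead of the robot, y to its left, z up, the work surface at z = 0. Lengths are in mm, angles in rad, forces in N, time in s.
With the tool pointing down it reaches from about 400 to 925 mm from the base axis. Payload 12.5 kg.
Tool frame: the origin (TCP) lies at the very end of the fingers, on their centre line; the grasp point (between the pads) lies 19 mm behind it (env.grip_point_offset is the distance from the TCP to the grasp point, in mm); z points along the fingers, y is the direction in which the jaws open and shut (so a half turn about z gives the same grasp; the last joint's range is limited). The gripper opens to 95 mm and grips with 3 to 60 N. Pads are 20 mm wide; open, the fingers measure 119 mm over their backs; the gripper's body (75 mm by 180 mm) begins 59 mm behind the grasp point.
Start: joints at [1.2, 0.491, 1.559, -0, 1.092, -0.106], TCP at [163.555, 603.238, 214.661] pointing down, gripper open.
Joint ranges: [-3.1, 3.1], [-0.84, 2.19], [0.05, 2.79], [-1.13, 4.28], [0.06, 2.93], [-2.69, 2.69]. Speed limits (rad/s): [2.22, 2.22, 2.79, 3.14, 3.14, 3.14].

INTERFACE

Orientations are given as [roll, pitch, yaw] about the fixed x, y, z axes, in that order (R = Rz(yaw) Ry(pitch) Rx(roll)).
In Python, from cell import env gives the robot as it stands.
- The arm moves only by the tool drive_tool, never from a script. Its argument "commands" is a list of rows, each an object of numbers: "dx", "dy", "dz": the shift along the world's x, y, z in mm; "yaw": the turn about the world's z in degrees. In form: [{"dx": .., "dy": .., "dz": .., "yaw": ..}, ...]. A call has 1 to 5 rows; each row shifts and turns the commanded pose from where the row before left it; what a row does not reach is not made up. A row lasts 1/12 s, in which the tool goes at most 41.7 mm and 7.16 degrees, less where a joint would pass 70% of its speed; a pose out of reach is approached as far as the arm can. A call with a gripper value outside its range is refused whole. "grip" is the opening, from 0 (shut) to 1 (fully open), set as the call begins (left out, the last holds). The fingers move at their own pace and stop on an object; the grip force is fixed at half the most. Time passes only in rows, so rows that do not move let the fingers close. It gives the time, the measured TCP pose, the force and the opening at its end, in the units of the state.
- env.state(): the state, without advancing time (a new reading comes with each control period).
- env.read_camera(name): name is "scene" or "top"; returns the picture (480x640x3 uint8, red, green, blue); there is no depth.
- env.calibration(name): a dict with "intrinsics" (3x3 intrinsics, pixels), "dist_coeffs" ([k1, k2, p1, p2, k3] as OpenCV has them; the pictures are not rectified), "rvec" (rotation vector, rad) and "tvec" (3), from world to camera coordinates, as OpenCV has them. Camera axes: x right, y down, z forward; pixel columns grow to the right and rows downward; lengths in mm; the calibration is good to about 2 mm. A picture is of the moment at which its call begins. calibration takes no time and is no camera call.
- env.job_done(): hands the job in, once; it reports no verdict.
Trained networks look in the newest picture that a camera, given by its name, has taken for a name from the list of things; names that differ only in an ending like _2 or _b are one class to them, and where a whole thing is asked for, a point or a joint stands for the part that bears it (a point fixed in the world has none). Each returns a list of dicts, best first, with "conf" (0 to 1); they miss things now and then, are a little off and sometimes report something else, mostly with a low value. They report only what shows in the picture. A call takes as long as a camera call. They do not tell look-alikes from the thing itself.
- env.trace(query, camera): "pixels" (480x640 bool, what is visible of it) and "pixel" ([column, row] in pixels, amid what is visible of it).
- env.place_of(query, camera): "pixel" ([column, row] in pixels: a listed point, or the origin of a listed thing).
The state is a dict: "t": time; "joints": joint angles; "qvel": joint speeds; "tau": joint torques, N m; "eef_pos": TCP position; "tcp_rot": TCP orientation; "ft_force": force on the tool from outside, world axes, zero at the start; "moment": the same for the moment, N m; "opening": opening from 0.0 (shut) to 1.0 (fully open).
Only numpy, scipy, OpenCV 4.12 (cv2) and the standard library are available. Lean on these libraries where they do the work, as an engineer would, in place of code of your own. Each camera call takes 0.05 s, during which the arm holds its last target.

TASK

Open the squat jar of chalk on the desk: take its tight cork stopper by the wooden grip bar and ease it out by rocking it clearly first to the left and then to the right (as seen from the robot) while lifting, with the jar staying upright on the desk about where it is. Then set the stopper down, narrow end down, in the wooden tray without dropping it. Leave the tall jar where it stands.

Things in the scene. Friction and masses are not known exactly. Their poses are not given: they have to be found in the camera images.
- chalk_jar: Squat glass jar of chalk sticks, loose, 0.8 kg, 110 mm wide; neck 58 mm inside, rim at 105 mm. Origin: centre of underside; y points to the robot's left within 25 deg. Spring pads left and right in the neck hold the plug: a straight pull lifts the jar too. Lean stopper 11 deg left with centre raised 4 mm, then 11 deg right raised 9 mm: loose at 14 mm, out at 30 mm.
- stopper: Cork stopper in the chalk jar, 50 g, 68 mm high. Origin: centre of its narrow foot, z up, axes as the jar's. Plug 36 mm wide at the foot, 47 at 19 mm height, 48 at 30; disc head 68 wide from 30 to 38, resting on the rim; wooden grip bar from 38 to 68 mm, 50 long along x, 16 thick along y: pinch it from above. Left = top leans to +y (turning about x, near rim height), right = to -y.
- tray: Square dark wooden tray fixed on the desk, 150 by 150 mm, rim 16 mm high and 6 mm thick. Origin at the centre of its underside, z up; the inner floor is 6 mm above the desk.
- tall_jar: Bystander: taller glass jar of wooden beads, 92 mm wide, closed by a like stopper that does not come out; 198 mm high over its grip bar. Loose, 0.9 kg. Origin at the centre of its underside.
Not all that is in view belongs to the job. There is more than one size of the stopper; the one meant has the size given above.

How it is judged:
By the outcome, as a careful person would: the job done as asked, in the order asked, and still so for the second after the job is handed in, with the robot touching nothing.
It also fails if it takes over 51 s, if anything falls off the work surface, if the arm or the gripper's body presses on something with over 40 N, if the wrist force passes 120 N, or if a joint passes its speed limit or range.

## Working session

There is one attempt and no reset: what is moved stays moved. The work goes in short steps, Python scripts to look and compute and a tool call to move; the robot and the scene stay as the last step left them, time stands still between calls to the robot, and variables do not carry over. Pictures are saved under pics/ and viewed, and the job is handed in when it is done.

Besides the shell and the picture viewer there is one more tool, called after "Call:" as name(argument=value, ...), one argument or row to a line, values as JSON. drive_tool: Moves the arm, as the interface text tells. Its arguments: {"type":"object","properties":{"commands":{"type":"array"},"grip":{"type":"number"}},"required":["commands"]}

```bash
ls; mkdir -p pics; cat > h.py <<'E'
import numpy as np, cv2
from cell import env
def cal(n):
    c=env.calibration(n); K=np.array(c['intrinsics'],float);d=np.array(c['dist_coeffs'],float)
    R=cv2.Rodrigues(np.array(c['rvec'],float))[0];t=np.array(c['tvec'],float).ravel()
    return K,d,R,t
def ray(n,px):
    K,d,R,t=cal(n);u=cv2.undistortPoints(np.array([[px]],float),K,d)[0,0]
    return -R.T@t, R.T@np.array([u[0],u[1],1.])
def atz(n,px,z):
    o,v=ray(n,px);return o+v*(z-o[2])/v[2]
def tri(p1,p2,n1='scene',n2='top'):
    o1,v1=ray(n1,p1);o2,v2=ray(n2,p2);v1/=np.linalg.norm(v1);v2/=np.linalg.norm(v2)
    A=np.stack([v1,-v2],1);s=np.linalg.lstsq(A,o2-o1,rcond=None)[0]
    a=o1+s[0]*v1;b=o2+s[1]*v2
    return (a+b)/2,np.linalg.norm(a-b)
def proj(n,P):
    K,d,R,t=cal(n);return cv2.projectPoints(np.array(P,float).reshape(-1,3),cv2.Rodrigues(R)[0],t,K,d)[0][:,0]
def shot(n,f):
    im=env.read_camera(n);cv2.imwrite('pics/'+f,im[:,:,::-1]);return im
E
python3 - <<'E'
from h import *
np.set_printoptions(precision=2,suppress=True)
print(env.state())
for n in('scene','top'):
    shot(n,n+'0.png');print(n,ray(n,(320,240)))
    for q in('stopper','chalk_jar','tray','tall_jar'):
        print(q,[(np.round(r['pixel'],1),round(r['conf'],2)) for r in env.place_of(q,n)])
    T=env.trace('stopper',n);print([(np.round(r['pixel'],1),round(r['conf'],2),r['pixels'].sum()) for r in T])
E
```

```text
pics
{'t': 0.0, 'joints': array([ 1.2 ,  0.49,  1.56, -0.  ,  1.09, -0.11]), 'qvel': array([ 0., -0.,  0., -0., -0.,  0.]), 'tau': array([ -0.  , -61.26, -25.82,   0.07,   0.05,  -0.  ]), 'eef_pos': array([163.45, 603.  , 214.03]), 'tcp_rot': array([-3.14, -0.  ,  2.88]), 'ft_force': array([-0.23,  1.38, -0.93]), 'moment': array([-0.08,  0.01,  0.04]), 'opening': 1.0025447365842943}
scene (array([1119.6 ,  179.14,  603.65]), array([-0.74, -0.23, -0.63]))
stopper [(array([238.7, 301.3]), 0.97), (array([321.6, 273.5]), 0.89), (array([379.6, 269.8]), 0.85)]
chalk_jar []
tray [(array([461.4, 314.7]), 0.95)]
tall_jar [(array([165.2, 276.6]), 0.88)]
[(array([323.1, 254.7]), 0.73, np.int64(1540)), (array([239.4, 295. ]), 0.69, np.int64(692)), (array([381. , 257.8]), 0.6, np.int64(536))]
top (array([436.58,  -6.53, 928.49]), array([ 0.09, -0.  , -1.  ]))
stopper [(array([373.1, 203.6]), 0.98), (array([275.9, 280.5]), 0.92), (array([313.5, 213.3]), 0.74), (array([199.9, 244.4]), 0.21)]
chalk_jar [(array([313.5, 218.8]), 0.97)]
tray [(array([199.5, 241.3]), 0.58)]
tall_jar [(array([447.9, 209.6]), 0.87)]
[(array([274.9, 279.8]), 0.96, np.int64(535)), (array([312.1, 209.2]), 0.72, np.int64(1239)), (array([372. , 199.5]), 0.6, np.int64(528))]
```

The stopper could be any of four corks:

| Candidate | Scene pixel | Top pixel |
|---|---|---|
| (a) Cork in the squat jar | (322,250) | (312,210) |
| (b) Small loose cork | (240,293) | (376,201) |
| (c) Small loose cork | (380,259) | (275,281) |
| (d) Tall jar's cork | (147,195) | (482,193) |

I choose (a), because it sits in the squat chalk jar. The tray is at (462,315) in scene and (199,243) in top. Next is a close crop to check this choice.

```bash
python3 - <<'E'
from h import *
a=cv2.imread('pics/scene0.png')[215:335,270:410];b=cv2.imread('pics/top0.png')[170:260,270:375]
a=cv2.resize(a,(467,400),interpolation=cv2.INTER_CUBIC);b=cv2.resize(b,(467,400),interpolation=cv2.INTER_CUBIC)
cv2.imwrite('pics/crop0.png',cv2.resize(np.hstack([a,b]),(800,343)))
E
python3 - <<'E'
from h import *
from scipy.optimize import least_squares
np.set_printoptions(precision=1,suppress=True)
# corners order: far(-x)/right(-y)... tri each
# scene: near robot = image top; +y = image right
S={'n_r':(320.05,225.5),'n_l':(330.5,228),'f_l':(325,249),'f_r':(313.4,246.9)} # n: small x ; l: +y
T={'f_l':(305.4,192.3),'f_r':(314.1,191.5),'n_r':(317.2,223.3),'n_l':(308.1,223.8)}
P={}
for k in S:
    P[k],e=tri(S[k],T[k]);print(k,P[k],e)
c=sum(P.values())/4;v=(P['f_l']+P['f_r']-P['n_l']-P['n_r'])/2
print('bar top centre',c,'yaw',np.degrees(np.arctan2(v[1],v[0])),np.linalg.norm(v))
# joint fit: x,y,z,yaw of bar top (50x16)
def cor(p):
    cs,sn=np.cos(p[3]),np.sin(p[3]);o={}
    for k,(a,b) in {'n_r':(-25,-8),'n_l':(-25,8),'f_l':(25,8),'f_r':(25,-8)}.items():
        o[k]=np.array([p[0]+cs*a-sn*b,p[1]+sn*a+cs*b,p[2]])
    return o
def res(p):
    o=cor(p);r=[]
    for k in o: r+=list(proj('scene',o[k])[0]-S[k])+list(proj('top',o[k])[0]-T[k])
    return r
s=least_squares(res,[*c,0]);print(s.x,np.degrees(s.x[3]),np.array(s.fun).reshape(-1,4))
# tray
t1=env.place_of('tray','top');
trs=[r for r in env.trace('tray','top')];print([(r['conf'],r['pixel']) for r in trs])
m=trs[0]['pixels'].astype(np.uint8);cn=max(cv2.findContours(m,0,2)[0],key=cv2.contourArea)
bx=cv2.boxPoints(cv2.minAreaRect(cn));Q=np.array([atz('top',b,16) for b in bx]);print('tray top',Q,Q.mean(0))
trs=env.trace('tray','scene');m=trs[0]['pixels'].astype(np.uint8);cn=max(cv2.findContours(m,0,2)[0],key=cv2.contourArea)
ap=cv2.approxPolyDP(cn,8,True)[:,0];print(ap);Q2=np.array([atz('scene',b,16) for b in ap]);print('tray scene',Q2,Q2.mean(0))
print('jar rings: base', atz('top',env.place_of('chalk_jar','top')[0]['pixel'],0))
print('tall',atz('top',(447.9,209.6),0),atz('scene',(165.2,276.6),0))
for p,n in(((373.1,203.6),'top'),((275.9,280.5),'top'),((238.7,301.3),'scene'),((379.6,269.8),'scene')):print(n,atz(n,p,0))
E
```

```text
n_r [538.4  -4.6 139.9] 0.2617805626477813
n_l [537.4  10.5 138.5] 0.7843967248367227
f_l [588.3  16.9 141.6] 3.5702894305557735
f_r [589.8   1.9 142.4] 1.8436232673700708
bar top centre [563.5   6.2 140.6] yaw 7.23502227569195 51.648602516784166
[563.5   6.3 140.6   0.1] 6.972526643230596 [[-0.4  0.1 -0.  -0.8]
 [ 0.2 -1.  -0.7 -0.3]
 [-0.9  0.1 -1.3  1. ]
 [-0.9  0.6 -0.2  0.7]]
[(0.66, [198.8, 244.8])]
tray top [[437.7 295.6  16. ]
 [592.6 298.2  16. ]
 [590.6 142.9  16. ]
 [435.5 142.6  16. ]] [514.1 219.8  16. ]
[[425 271]
 [406 339]
 [506 364]
 [514 290]]
tray scene [[443.9 147.8  16. ]
 [598.1 146.4  16. ]
 [600.9 290.8  16. ]
 [443.1 294.3  16. ]] [521.5 219.8  16. ]
jar rings: base [565.    2.8   0. ]
tall [ 586.1 -253.3    0. ] [ 579.5 -260.2    0. ]
top [ 595.9 -110.9    0. ]
top [446.4  72.2   0. ]
scene [ 591.3 -119.9    0. ]
scene [447.2  73.1   0. ]
```

Call:
drive_tool(
  commands=[
    {"dx":22,"dy":-33,"yaw":-7},
    {"dx":22,"dy":-33,"yaw":-7},
    {"dx":22,"dy":-33,"yaw":-7},
    {"dx":22,"dy":-33,"yaw":-7},
    {"dx":22,"dy":-33,"yaw":-7},
  ],
  grip=1.0,
)

```text
invalid input
```

Call:
drive_tool(
  commands=[
    {"dx":22,"dy":-33,"yaw":-7},
    {"dx":22,"dy":-33,"yaw":-7},
    {"dx":22,"dy":-33,"yaw":-7},
    {"dx":22,"dy":-33,"yaw":-7},
    {"dx":22,"dy":-33,"yaw":-5},
  ],
)

```text
invalid input
```

Call:
drive_tool(
  commands=[
    {"dx":22,"dy":-33},
    {"dx":22,"dy":-33},
    {"dx":22,"dy":-33},
    {"dx":22,"dy":-33},
    {"dx":22,"dy":-33},
  ],
)

```text
invalid input
```

Call:
drive_tool(
  commands=[
    {"dx":22,"dy":-33},
    {"dx":22,"dy":-33},
    {"dx":15,"dy":-25},
    {"dx":10,"dy":-10},
    {"dx":0,"dy":0},
  ],
)

```text
invalid input
```

Call:
drive_tool(
  commands=[
    {"dx":22,"dy":-33,"dz":0,"yaw":-7},
    {"dx":22,"dy":-33,"dz":0,"yaw":-7},
    {"dx":22,"dy":-33,"dz":0,"yaw":-7},
    {"dx":22,"dy":-33,"dz":0,"yaw":-7},
    {"dx":22,"dy":-33,"dz":0,"yaw":-7},
  ],
)

```text
t: 1.22
eef_pos: [274.1, 436.7, 214.7]
tcp_rot: [3.141, 0.0, 2.26]
ft_force: [0.4, -0.1, -0.4]
opening: 1.0
```

Call:
drive_tool(
  commands=[
    {"dx":22,"dy":-33,"dz":0,"yaw":-7},
    {"dx":22,"dy":-33,"dz":0,"yaw":-7},
    {"dx":22,"dy":-33,"dz":0,"yaw":-7},
    {"dx":22,"dy":-33,"dz":0,"yaw":-7},
    {"dx":22,"dy":-33,"dz":0,"yaw":-5},
  ],
  grip=1.0,
)

```text
t: 1.63
eef_pos: [384.3, 271.5, 214.9]
tcp_rot: [3.141, -0.0, 1.684]
ft_force: [0.4, 0.5, 0.5]
opening: 1.0
```

Call:
drive_tool(
  commands=[
    {"dx":22,"dy":-33,"dz":0,"yaw":0},
    {"dx":22,"dy":-33,"dz":0,"yaw":0},
    {"dx":22,"dy":-33,"dz":0,"yaw":0},
    {"dx":22,"dy":-33,"dz":0,"yaw":0},
    {"dx":22,"dy":-33,"dz":0,"yaw":0},
  ],
  grip=1.0,
)

```text
t: 2.05
eef_pos: [494.4, 106.3, 214.9]
tcp_rot: [3.141, -0.0, 1.69]
ft_force: [0.6, 1.0, 0.1]
opening: 0.999
```

Call:
drive_tool(
  commands=[
    {"dx":22,"dy":-33,"dz":0,"yaw":0},
    {"dx":22,"dy":-33,"dz":0,"yaw":0},
    {"dx":16,"dy":-25,"dz":0,"yaw":0},
    {"dx":10,"dy":-10,"dz":0,"yaw":0},
    {"dx":0,"dy":0,"dz":0,"yaw":0},
  ],
  grip=1.0,
)

```text
t: 2.47
eef_pos: [565.0, 5.3, 214.4]
tcp_rot: [3.141, 0.0, 1.687]
ft_force: [-1.3, 0.1, 0.0]
opening: 0.999
```

Call:
drive_tool(
  commands=[
    {"dx":-1,"dy":1,"dz":-20,"yaw":0},
    {"dx":0,"dy":0,"dz":-20,"yaw":0},
    {"dx":0,"dy":0,"dz":-15,"yaw":0},
    {"dx":0,"dy":0,"dz":-5,"yaw":0},
    {"dx":0,"dy":0,"dz":0,"yaw":0},
  ],
  grip=1.0,
)

```text
t: 2.88
eef_pos: [561.6, 9.4, 153.9]
tcp_rot: [-3.14, -0.001, 1.691]
ft_force: [-0.4, 0.3, 1.0]
opening: 0.999
```

```bash
python3 - <<'E'
from h import *
im=shot('scene','s1.png');p=env.state()['eef_pos'];print(p, proj('scene',p))
b=cv2.resize(im[130:340,220:430,::-1],(600,600),interpolation=cv2.INTER_CUBIC)
q=(proj('scene',p)[0]-[220,130])*600/210;cv2.circle(b,tuple(q.astype(int)),4,(0,0,255),1)
cv2.imwrite('pics/s1c.png',b)
E
```

```text
[562.24750325   9.16119268 154.85426895] [[324.2255933  228.75770785]]
```

```bash
python3 - <<'E'
from h import *
a=np.radians(6.8)
for y in (8.2,7.2,6.2):
    print(y,proj('scene',[[562.6+59.5*np.cos(a),y+59.5*np.sin(a)+s,154.7] for s in (-10,10)]).round(1).tolist())
im=cv2.imread('pics/s1.png');print(im[244,300:335].max(1)); print(im[249,300:335].max(1)); print(im[245:262,318].max(1))
E
```

```text
8.2 [[307.3, 254.9], [322.1, 258.2]]
7.2 [[306.5, 254.8], [321.3, 258.1]]
6.2 [[305.8, 254.6], [320.6, 257.9]]
[205 198 147 111 110 108 110 104  46   9   8   8  11  10  13  11  14  13
  10  12   5   8  11  14  10   7  27  86  88 115 169 174 189 205 212]
[113 115 117 119 119 120 134 191  65   6   2  10  16  11   9  15   7   9
   5   5   7   2  10   4   8  11  37  97 173 209 208 197 194 193 199]
[ 5  8 12  8  5  1 11  9 23 77 81 81 81 85 82 84 85]
```

Call:
drive_tool(
  commands=[
    {"dx":1,"dy":-2,"dz":-12,"yaw":0},
    {"dx":0,"dy":0,"dz":-12,"yaw":0},
    {"dx":0,"dy":0,"dz":-9,"yaw":0},
    {"dx":0,"dy":0,"dz":-4,"yaw":0},
    {"dx":0,"dy":0,"dz":0,"yaw":0},
  ],
  grip=1.0,
)

```text
t: 3.35
eef_pos: [563.4, 6.5, 117.5]
tcp_rot: [-3.141, -0.0, 1.69]
ft_force: [-0.7, 0.2, 0.4]
opening: 0.998
```

Call:
drive_tool(
  commands=[
    {"dx":0,"dy":0,"dz":0,"yaw":0},
    {"dx":0,"dy":0,"dz":0,"yaw":0},
    {"dx":0,"dy":0,"dz":0,"yaw":0},
    {"dx":0,"dy":0,"dz":0,"yaw":0},
  ],
  grip=0.65,
)

```text
t: 3.68
eef_pos: [563.7, 6.2, 118.1]
tcp_rot: [3.141, 0.0, 1.69]
ft_force: [-0.4, -0.2, 0.3]
opening: 0.775
```

```bash
python3 - <<'E'
from h import *
im=shot('scene','s2.png');print(env.state()['eef_pos'],env.state()['opening'])
b=cv2.resize(im[130:340,220:430,::-1],(600,600),interpolation=cv2.INTER_CUBIC)
cv2.imwrite('pics/s2c.png',b)
E
```

```text
[563.69257414   6.23327906 118.05193222] 0.7335877601705075
```

The finger lines up with the bar's near end (crop 248–300, 320–400), with clearance above the head. Closing now.

Call:
drive_tool(
  commands=[
    {"dx":0,"dy":0,"dz":0,"yaw":0},
    {"dx":0,"dy":0,"dz":0,"yaw":0},
    {"dx":0,"dy":0,"dz":0,"yaw":0},
    {"dx":0,"dy":0,"dz":0,"yaw":0},
    {"dx":0,"dy":0,"dz":0,"yaw":0},
  ],
  grip=0.3,
)

```text
t: 4.15
eef_pos: [563.5, 6.2, 117.7]
tcp_rot: [-3.142, 0.0, 1.69]
ft_force: [-1.0, -0.6, 1.3]
opening: 0.523
```

Call:
drive_tool(
  commands=[
    {"dx":0,"dy":0,"dz":0,"yaw":0},
    {"dx":0,"dy":0,"dz":0,"yaw":0},
  ],
  grip=0.3,
)

```text
t: 4.32
eef_pos: [563.5, 6.2, 117.7]
tcp_rot: [-3.142, 0.0, 1.69]
ft_force: [-1.0, -0.8, 2.5]
opening: 0.526
```

Call:
drive_tool(
  commands=[
    {"dx":0,"dy":1,"dz":0.5,"yaw":0},
    {"dx":0,"dy":1,"dz":0.5,"yaw":0},
    {"dx":0,"dy":0,"dz":0,"yaw":0},
  ],
  grip=0.3,
)

```text
t: 4.57
eef_pos: [563.0, 8.5, 118.0]
tcp_rot: [-3.14, -0.001, 1.69]
ft_force: [-0.4, -0.3, -9.0]
opening: 0.525
```

```bash
cat > look.py <<'E'
import sys
from h import *
f=sys.argv[1]
im=shot('scene',f+'.png');s=env.state();print(s['t'],s['eef_pos'],s['ft_force'],s['moment'],s['opening'])
cv2.imwrite('pics/'+f+'c.png',cv2.resize(im[130:340,220:430,::-1],(600,600),interpolation=cv2.INTER_CUBIC))
E
python3 look.py s3
```

```text
4.6167 [563.08965217   8.47862497 117.99062193] [-0.08604511 -0.67128453 -9.29002729] [-0.0993348   0.03667913  0.02358414] 0.5244413527357343
```

Call:
drive_tool(
  commands=[
    {"dx":0,"dy":0,"dz":-0.8,"yaw":0},
    {"dx":0,"dy":0,"dz":0,"yaw":0},
  ],
  grip=0.3,
)

```text
t: 4.78
eef_pos: [563.2, 8.3, 117.8]
tcp_rot: [-3.141, -0.0, 1.69]
ft_force: [-2.8, -0.2, -3.0]
opening: 0.522
```

Call:
drive_tool(
  commands=[
    {"dx":0,"dy":1,"dz":0,"yaw":0},
    {"dx":0,"dy":1,"dz":0,"yaw":0},
    {"dx":0,"dy":0,"dz":0,"yaw":0},
  ],
  grip=0.3,
)

```text
t: 5.03
eef_pos: [563.6, 10.2, 117.9]
tcp_rot: [3.141, 0.0, 1.69]
ft_force: [0.8, 1.6, -8.7]
opening: 0.521
```

```bash
python3 look.py s4
```

```text
5.0833 [563.66347486  10.31849094 117.80275437] [-2.03021253  0.16167846 -4.31735773] [-0.14864768  0.30447687 -0.02098879] 0.5219076429530755
```

Call:
drive_tool(
  commands=[
    {"dx":0,"dy":0,"dz":-0.6,"yaw":0},
    {"dx":0,"dy":0,"dz":0,"yaw":0},
  ],
  grip=0.3,
)

```text
t: 5.25
eef_pos: [563.7, 10.3, 117.7]
tcp_rot: [3.141, 0.0, 1.69]
ft_force: [-3.8, -1.1, 3.4]
opening: 0.524
```

Call:
drive_tool(
  commands=[
    {"dx":0,"dy":1.5,"dz":0,"yaw":0},
  ],
  grip=0.3,
)

```text
t: 5.33
eef_pos: [563.7, 11.3, 117.8]
tcp_rot: [3.141, 0.001, 1.69]
ft_force: [-4.0, -6.1, 6.7]
opening: 0.526
```

Call:
drive_tool(
  commands=[
    {"dx":0,"dy":1.5,"dz":0,"yaw":0},
  ],
  grip=0.3,
)

```text
t: 5.42
eef_pos: [563.8, 12.5, 118.1]
tcp_rot: [3.141, 0.002, 1.691]
ft_force: [-2.3, -9.0, 10.6]
opening: 0.523
```

```bash
python3 look.py s5
```

```text
5.4667 [563.8901789   12.57436127 118.11788769] [-4.00739544 -7.73701404  5.3389419 ] [-1.77113824  1.05667657  0.019174  ] 0.5213650839958647
```

Call:
drive_tool(
  commands=[
    {"dx":0,"dy":1.5,"dz":0.5,"yaw":0},
  ],
  grip=0.3,
)

```text
t: 5.55
eef_pos: [563.9, 13.8, 118.5]
tcp_rot: [3.141, 0.002, 1.691]
ft_force: [-1.6, -5.3, -1.7]
opening: 0.52
```

Call:
drive_tool(
  commands=[
    {"dx":0,"dy":1.5,"dz":0.5,"yaw":0},
  ],
  grip=0.3,
)

```text
t: 5.63
eef_pos: [563.8, 16.1, 118.2]
tcp_rot: [3.141, 0.0, 1.69]
ft_force: [-0.4, 0.0, -9.1]
opening: 0.523
```

```bash
python3 look.py s6
```

```text
5.6833 [563.6364097   16.59845122 118.02653624] [-0.0735468   0.09759747 -8.19203822] [-0.00644072  0.07633556 -0.06038551] 0.5241666689852931
```

Call:
drive_tool(
  commands=[
    {"dx":0,"dy":-4,"dz":0.5,"yaw":0},
    {"dx":0,"dy":-4,"dz":0,"yaw":0},
    {"dx":0,"dy":-2,"dz":0,"yaw":0},
    {"dx":0,"dy":0,"dz":-1,"yaw":0},
    {"dx":0,"dy":0,"dz":-1,"yaw":0},
  ],
  grip=0.3,
)

```text
t: 6.1
eef_pos: [563.6, 5.4, 117.8]
tcp_rot: [3.141, 0.001, 1.69]
ft_force: [-8.5, -6.3, 18.3]
opening: 0.524
```

Call:
drive_tool(
  commands=[
    {"dx":0,"dy":1,"dz":0,"yaw":0},
  ],
  grip=0.3,
)

```text
t: 6.18
eef_pos: [563.6, 6.3, 118.0]
tcp_rot: [3.141, 0.001, 1.69]
ft_force: [-5.7, -7.4, 9.3]
opening: 0.525
```

Call:
drive_tool(
  commands=[
    {"dx":0,"dy":1,"dz":0,"yaw":0},
  ],
  grip=0.3,
)

```text
t: 6.27
eef_pos: [563.7, 7.1, 118.2]
tcp_rot: [3.141, 0.002, 1.69]
ft_force: [-5.9, -9.9, 13.4]
opening: 0.523
```

Call:
drive_tool(
  commands=[
    {"dx":0,"dy":1,"dz":0,"yaw":0},
  ],
  grip=0.3,
)

```text
t: 6.35
eef_pos: [563.8, 7.9, 118.4]
tcp_rot: [3.14, 0.002, 1.691]
ft_force: [-5.3, -11.3, 12.9]
opening: 0.523
```

```bash
python3 look.py s7
```

```text
6.4 [563.8339589    7.99432026 118.43914532] [ -5.68857455 -10.26776375  11.0724766 ] [-2.23444246  1.50868722  0.13267714] 0.5243674583686436
```

Call:
drive_tool(
  commands=[
    {"dx":0,"dy":1,"dz":0,"yaw":0},
  ],
  grip=0.3,
)

```text
t: 6.48
eef_pos: [563.9, 8.7, 118.5]
tcp_rot: [3.14, 0.003, 1.691]
ft_force: [-4.9, -11.5, 13.6]
opening: 0.521
```

Call:
drive_tool(
  commands=[
    {"dx":0,"dy":1,"dz":0,"yaw":0},
  ],
  grip=0.3,
)

```text
t: 6.57
eef_pos: [564.0, 9.6, 118.7]
tcp_rot: [3.14, 0.003, 1.691]
ft_force: [-5.5, -11.8, 15.8]
opening: 0.522
```

Call:
drive_tool(
  commands=[
    {"dx":0,"dy":1,"dz":0,"yaw":0},
  ],
  grip=0.3,
)

```text
t: 6.65
eef_pos: [564.1, 10.6, 118.9]
tcp_rot: [3.14, 0.003, 1.691]
ft_force: [-6.3, -12.2, 18.5]
opening: 0.524
```

```bash
python3 look.py s8; python3 - <<'E'
from h import *
a=[cv2.imread(f'pics/{n}.png')[200:335,270:370] for n in('scene0','s7','s8')]
cv2.imwrite('pics/cmp8.png',cv2.resize(np.hstack(a),(799,360),interpolation=cv2.INTER_CUBIC))
E
```

```text
6.7 [564.12477409  10.72503839 118.92948406] [-6.22694334 -9.89595326 16.4785501 ] [-2.43387073  1.63163453  0.15836095] 0.529472007886738
```

```bash
cat > flow.py <<'E'
import sys
from h import *
def flow(f1,f2,boxes):
    a,b=[cv2.imread(f'pics/{f}.png',0) for f in(f1,f2)]
    for n,(x0,y0,x1,y1) in boxes.items():
        A=a[y0:y1,x0:x1];best=None;rs=[]
        A=np.float32(A)
        M=np.eye(2,3,dtype=np.float32)
        try:
            cc,M=cv2.findTransformECC(A,np.float32(b),np.array([[1,0,x0],[0,1,y0]],np.float32),cv2.MOTION_TRANSLATION,(3,200,1e-5),None,3)
            print(n,'d=',(M[:,2]-[x0,y0]).round(2),'cc',round(cc,3))
        except Exception as e: print(n,'fail')
B={'baseL':(284,295,300,325),'baseF':(300,316,345,332),'chalk':(300,285,345,312),'shoulderR':(340,265,362,290),'headF':(302,255,345,272),'headR':(328,245,348,266),'finger':(309,225,330,252)}
if __name__=='__main__': flow(sys.argv[1],sys.argv[2],B)
E
python3 flow.py s7 s8; echo; python3 flow.py s4 s5;echo; python3 flow.py s2 s7
```

```text
baseL d= [ 0.03 -0.47] cc 0.998
baseF d= [ 0.21 -0.21] cc 0.997
chalk d= [ 0.34 -0.11] cc 0.994
shoulderR d= [0.45 0.34] cc 0.972
headF d= [1.7  0.13] cc 0.994
headR d= [1.8  0.01] cc 0.936
finger d= [ 1.82 -0.17] cc 0.985

baseL d= [ 0.05 -0.14] cc 0.999
baseF d= [ 0.15 -0.04] cc 0.998
chalk d= [0.18 0.  ] cc 0.994
shoulderR d= [0.28 0.57] cc 0.976
headF d= [1.53 0.26] cc 0.997
headR d= [1.47 0.37] cc 0.984
finger d= [1.31 0.29] cc 0.984

baseL d= [-1.09 -0.65] cc 0.999
baseF d= [-0.93 -0.47] cc 0.997
chalk d= [-0.85 -0.37] cc 0.993
shoulderR d= [-0.49  0.02] cc 0.986
headF d= [ 2.93 -5.62] cc 0.922
headR d= [0.77 0.3 ] cc 0.957
finger d= [ 1.69 -0.03] cc 0.981
```

Call:
drive_tool(
  commands=[
    {"dx":0,"dy":1,"dz":0,"yaw":0},
  ],
  grip=0.3,
)

```text
t: 6.78
eef_pos: [564.2, 11.5, 119.1]
tcp_rot: [3.139, 0.003, 1.691]
ft_force: [-6.2, -12.6, 20.4]
opening: 0.525
```

Call:
drive_tool(
  commands=[
    {"dx":0,"dy":1,"dz":0,"yaw":0},
  ],
  grip=0.3,
)

```text
t: 6.87
eef_pos: [564.3, 12.4, 119.2]
tcp_rot: [3.139, 0.003, 1.691]
ft_force: [-6.8, -14.3, 21.3]
opening: 0.523
```

```bash
python3 look.py s9;python3 flow.py s8 s9
```

```text
6.9167 [564.319314    12.60611223 119.2510059 ] [ -6.88758485 -13.01206541  18.73122517] [-2.59160564  1.80484991  0.16543896] 0.5254317028248564
baseL d= [ 0.07 -0.33] cc 0.997
baseF d= [ 0.32 -0.12] cc 0.998
chalk d= [ 0.26 -0.06] cc 0.995
shoulderR d= [0.31 0.34] cc 0.979
headF d= [1.16 0.1 ] cc 0.996
headR d= [1.11 0.23] cc 0.984
finger d= [ 0.93 -0.02] cc 0.982
```

```bash
python3 - <<'E'
from h import *
import flow
B={'headL':(300,243,312,264),'headR':(334,245,350,264),'headFm':(312,258,336,272),'baseL':(284,290,300,322),'baseR':(344,290,362,322)}
for a in(('s2','s9'),('s7','s9')):
    print(a);flow.flow(*a,B)
a=[cv2.imread(f'pics/{n}.png')[215:280,285:365] for n in('s2','s9')]
cv2.imwrite('pics/cmp9.png',cv2.resize(np.hstack(a),(800,325),interpolation=cv2.INTER_CUBIC))
E
```

```text
('s2', 's9')
headL d= [-6.73  8.24] cc 0.893
headR d= [2.73 0.56] cc 0.882
headFm d= [ 6.19 -5.28] cc 0.94
baseL d= [-0.86 -1.78] cc 0.995
baseR d= [-0.57 -0.35] cc 0.965
('s7', 's9')
headL d= [3.01 0.18] cc 0.971
headR d= [2.3  0.31] cc 0.94
headFm d= [2.96 0.27] cc 0.994
baseL d= [ 0.22 -0.99] cc 0.996
baseR d= [ 0.38 -0.05] cc 0.986
```

Call:
drive_tool(
  commands=[
    {"dx":0,"dy":-3,"dz":0,"yaw":0},
    {"dx":0,"dy":-4,"dz":0.5,"yaw":0},
    {"dx":0,"dy":0,"dz":0.7,"yaw":0},
    {"dx":0,"dy":0,"dz":0,"yaw":0},
  ],
  grip=0.3,
)

```text
t: 7.25
eef_pos: [563.8, 7.1, 118.1]
tcp_rot: [3.141, 0.0, 1.69]
ft_force: [-1.2, -1.8, 0.0]
opening: 0.523
```

```bash
python3 look.py s10;python3 flow.py s2 s10
```

```text
7.3 [563.79926584   7.12622304 118.09986622] [-1.43761903 -2.0491029  -0.96465208] [-0.35289834  0.17137885  0.04272425] 0.5238817685779381
baseL d= [-1.43 -0.73] cc 0.998
baseF d= [-1.31 -0.5 ] cc 0.998
chalk d= [-1.22 -0.37] cc 0.994
shoulderR d= [-0.85 -0.07] cc 0.991
headF d= [ 2.34 -5.42] cc 0.921
headR d= [-0.12  0.21] cc 0.951
finger d= [ 0.85 -0.02] cc 0.975
```

Call:
drive_tool(
  commands=[
    {"dx":0,"dy":0,"dz":0,"yaw":0},
    {"dx":0,"dy":0,"dz":0,"yaw":0},
    {"dx":0,"dy":0,"dz":25,"yaw":0},
    {"dx":0,"dy":0,"dz":30,"yaw":0},
    {"dx":0,"dy":0,"dz":0,"yaw":7},
  ],
  grip=0.8,
)

```text
t: 7.72
eef_pos: [565.7, 7.4, 177.7]
tcp_rot: [3.135, 0.002, 1.81]
ft_force: [0.5, 0.3, 0.4]
opening: 0.781
```

Call:
drive_tool(
  commands=[
    {"dx":0,"dy":0,"dz":0,"yaw":7},
    {"dx":0,"dy":0,"dz":0,"yaw":7},
    {"dx":0,"dy":0,"dz":0,"yaw":7},
    {"dx":0,"dy":0,"dz":0,"yaw":7},
    {"dx":0,"dy":0,"dz":0,"yaw":7},
  ],
  grip=0.8,
)

```text
t: 8.13
eef_pos: [563.8, 7.5, 173.2]
tcp_rot: [3.141, 0.001, 2.429]
ft_force: [-0.2, -0.4, 0.4]
opening: 0.802
```

Call:
drive_tool(
  commands=[
    {"dx":0,"dy":0,"dz":0,"yaw":7},
    {"dx":0,"dy":0,"dz":0,"yaw":7},
    {"dx":0,"dy":0,"dz":0,"yaw":7},
    {"dx":0,"dy":0,"dz":0,"yaw":7},
    {"dx":0,"dy":0,"dz":0,"yaw":7},
  ],
  grip=0.8,
)

```text
t: 8.55
eef_pos: [563.8, 7.5, 173.2]
tcp_rot: [3.141, 0.001, 3.04]
ft_force: [0.3, -0.6, 0.2]
opening: 0.8
```

Call:
drive_tool(
  commands=[
    {"dx":0,"dy":0,"dz":0,"yaw":7},
    {"dx":0,"dy":0,"dz":0,"yaw":7},
    {"dx":0,"dy":0,"dz":0,"yaw":7},
    {"dx":0,"dy":0,"dz":0,"yaw":7},
    {"dx":0,"dy":0,"dz":0,"yaw":7},
  ],
  grip=0.8,
)

```text
t: 8.97
eef_pos: [563.8, 7.5, 173.1]
tcp_rot: [-3.141, 0.001, -2.632]
ft_force: [-0.3, 0.1, -0.5]
opening: 0.8
```

Call:
drive_tool(
  commands=[
    {"dx":0,"dy":0,"dz":0,"yaw":7},
    {"dx":0,"dy":0,"dz":0,"yaw":7},
    {"dx":0,"dy":0,"dz":0,"yaw":7},
    {"dx":0,"dy":0,"dz":0,"yaw":7},
    {"dx":0,"dy":0,"dz":0,"yaw":7},
  ],
  grip=0.8,
)

```text
t: 9.38
eef_pos: [564.6, 23.3, 172.0]
tcp_rot: [-3.125, -0.031, -2.06]
ft_force: [0.7, -0.9, -0.2]
opening: 0.801
```

```bash
python3 - <<'E'
from h import *
s=env.state();print(s['joints'],s['eef_pos'],s['tcp_rot'])
E
```

```text
[-0.05870008  0.4546165   1.75666773 -0.04362448  0.92800326 -2.68570655] [564.55135688  23.32996328 172.0332439 ] [-3.12453008 -0.03058727 -2.0595311 ]
```

Call:
drive_tool(
  commands=[
    {"dx":0,"dy":0,"dz":0,"yaw":0},
    {"dx":0,"dy":0,"dz":0,"yaw":0},
  ],
  grip=0.8,
)

```text
t: 9.55
eef_pos: [564.1, 26.2, 171.8]
tcp_rot: [-3.125, -0.031, -2.056]
ft_force: [0.2, -0.7, -0.9]
opening: 0.802
```

Call:
drive_tool(
  commands=[
    {"dx":0,"dy":0,"dz":0,"yaw":5},
  ],
  grip=0.8,
)

```text
t: 9.63
eef_pos: [563.8, 38.5, 170.0]
tcp_rot: [-3.111, -0.056, -1.998]
ft_force: [1.0, 0.3, -0.1]
opening: 0.8
```

Call:
drive_tool(
  commands=[
    {"dx":0,"dy":0,"dz":0,"yaw":5},
  ],
  grip=0.8,
)

```text
t: 9.72
eef_pos: [562.1, 54.0, 167.1]
tcp_rot: [-3.095, -0.082, -1.933]
ft_force: [-0.6, 0.2, 0.3]
opening: 0.8
```

Call:
drive_tool(
  commands=[
    {"dx":0,"dy":0,"dz":0,"yaw":0},
    {"dx":0,"dy":0,"dz":0,"yaw":0},
  ],
  grip=0.8,
)

```text
t: 9.88
eef_pos: [561.4, 55.0, 166.9]
tcp_rot: [-3.097, -0.081, -1.933]
ft_force: [0.1, -0.1, -0.5]
opening: 0.8
```

```bash
python3 - <<'E'
from h import *
s=env.state();print(s['joints'],s['eef_pos'],s['tcp_rot'])
E
```

```text
[ 0.02518968  0.45985718  1.76739741 -0.11726389  0.90695999 -2.68455743] [561.40234094  55.0051733  166.86558133] [-3.09691855 -0.08148022 -1.93250117]
```

Call:
drive_tool(
  commands=[
    {"dx":0,"dy":-10,"dz":8,"yaw":5},
    {"dx":0,"dy":-10,"dz":8,"yaw":5},
    {"dx":0,"dy":-10,"dz":8,"yaw":5},
  ],
  grip=0.8,
)

```text
t: 10.13
eef_pos: [549.4, 74.0, 173.0]
tcp_rot: [-3.035, -0.172, -1.762]
ft_force: [0.5, 0.1, -0.4]
opening: 0.799
```

```bash
cat > tilt.py <<'E'
from h import *
from scipy.spatial.transform import Rotation as Ro
def tl(r):
    R=Ro.from_euler('xyz',r).as_matrix();v=R.T@[0,0,1.]
    return np.degrees(np.arctan2(v[0],-v[2])),np.degrees(np.arctan2(v[1],-v[2])),R
if __name__=='__main__':
    np.set_printoptions(precision=3,suppress=True)
    s=env.state();a,b,R=tl(s['tcp_rot'])
    print('t',s['t'],'tilt along tool x %.1f, along tool y(jaws) %.1f'%(a,b),'toolz',R[:,2],'jaw dir %.1f'%np.degrees(np.arctan2(R[1,1],R[0,1])),'q',s['joints'],'pos',s['eef_pos'])
E
python3 tilt.py
```

```text
t 10.1333 tilt along tool x 9.9, along tool y(jaws) -6.1 toolz [ 0.072 -0.187 -0.98 ] jaw dir 170.1 q [ 0.11   0.433  1.812 -0.258  0.862 -2.685] pos [549.424  73.96  173.039]
```

Call:
drive_tool(
  commands=[
    {"dx":0,"dy":0,"dz":5,"yaw":3},
    {"dx":2,"dy":-5,"dz":4,"yaw":-7.1},
    {"dx":2,"dy":-5,"dz":4,"yaw":-7.1},
    {"dx":2,"dy":-5,"dz":4,"yaw":-7.1},
    {"dx":2,"dy":-5,"dz":4,"yaw":-7.1},
  ],
  grip=0.5,
)

```text
t: 10.55
eef_pos: [554.2, 62.1, 190.0]
tcp_rot: [-3.026, -0.185, -2.227]
ft_force: [0.6, -0.7, -0.2]
opening: 0.523
```

```bash
python3 tilt.py
```

```text
t 10.55 tilt along tool x 10.7, along tool y(jaws) -6.6 toolz [-0.02  -0.215 -0.976] jaw dir 143.6 q [ 0.097  0.45   1.726 -0.252  1.021 -2.262] pos [554.212  62.099 190.02 ]
```

Call:
drive_tool(
  commands=[
    {"dx":0,"dy":0,"dz":0,"yaw":-7.1},
    {"dx":0,"dy":0,"dz":0,"yaw":-7.1},
    {"dx":0,"dy":0,"dz":0,"yaw":-7.1},
    {"dx":0,"dy":0,"dz":0,"yaw":-7.1},
    {"dx":0,"dy":0,"dz":0,"yaw":-7.1},
  ],
  grip=0.5,
)

```text
t: 10.97
eef_pos: [554.3, 62.2, 189.7]
tcp_rot: [-3.027, -0.186, -2.846]
ft_force: [-0.1, 0.4, 0.4]
opening: 0.496
```

```bash
python3 tilt.py
```

```text
t 10.9667 tilt along tool x 10.7, along tool y(jaws) -6.6 toolz [-0.142 -0.163 -0.976] jaw dir 108.1 q [ 0.068  0.491  1.652 -0.168  1.159 -1.729] pos [554.266  62.153 189.748]
```

Call:
drive_tool(
  commands=[
    {"dx":0,"dy":0,"dz":0,"yaw":-7.1},
    {"dx":0,"dy":0,"dz":0,"yaw":-7.1},
    {"dx":0,"dy":0,"dz":0,"yaw":-7.1},
    {"dx":0,"dy":0,"dz":0,"yaw":-7.1},
    {"dx":0,"dy":0,"dz":0,"yaw":-7.1},
  ],
  grip=0.5,
)

```text
t: 11.38
eef_pos: [554.4, 62.1, 189.7]
tcp_rot: [-3.027, -0.186, 2.817]
ft_force: [0.5, -0.3, 0.4]
opening: 0.502
```

Call:
drive_tool(
  commands=[
    {"dx":0,"dy":0,"dz":0,"yaw":-7.1},
    {"dx":0,"dy":0,"dz":0,"yaw":-7.1},
    {"dx":0,"dy":0,"dz":0,"yaw":-7.1},
    {"dx":0,"dy":0,"dz":0,"yaw":-7.1},
    {"dx":0,"dy":0,"dz":0,"yaw":-7.1},
  ],
  grip=0.5,
)

```text
t: 11.8
eef_pos: [554.4, 62.0, 189.8]
tcp_rot: [-3.026, -0.187, 2.197]
ft_force: [0.3, 0.2, -0.3]
opening: 0.498
```

Call:
drive_tool(
  commands=[
    {"dx":0,"dy":0,"dz":0,"yaw":-7.1},
    {"dx":0,"dy":0,"dz":0,"yaw":-7.1},
    {"dx":0,"dy":0,"dz":0,"yaw":-7.1},
    {"dx":0,"dy":0,"dz":0,"yaw":-7.1},
    {"dx":0,"dy":0,"dz":0,"yaw":-7.1},
  ],
  grip=0.5,
)

```text
t: 12.22
eef_pos: [554.4, 61.9, 189.8]
tcp_rot: [-3.026, -0.187, 1.578]
ft_force: [0.2, -0.3, 0.3]
opening: 0.5
```

Call:
drive_tool(
  commands=[
    {"dx":0,"dy":0,"dz":0,"yaw":-7.1},
    {"dx":0,"dy":0,"dz":0,"yaw":-7.1},
    {"dx":0,"dy":0,"dz":0,"yaw":-7.1},
    {"dx":0,"dy":0,"dz":0,"yaw":-7.1},
    {"dx":0,"dy":0,"dz":0,"yaw":-7.1},
  ],
  grip=0.5,
)

```text
t: 12.63
eef_pos: [554.4, 61.9, 189.9]
tcp_rot: [-3.025, -0.187, 0.958]
ft_force: [0.8, 1.2, -0.6]
opening: 0.5
```

Call:
drive_tool(
  commands=[
    {"dx":0,"dy":0,"dz":0,"yaw":-7.1},
    {"dx":0,"dy":0,"dz":0,"yaw":-7.1},
    {"dx":0,"dy":0,"dz":0,"yaw":-7.1},
    {"dx":0,"dy":0,"dz":0,"yaw":-7.1},
    {"dx":0,"dy":0,"dz":0,"yaw":-7.1},
  ],
  grip=0.5,
)

```text
t: 13.05
eef_pos: [554.3, 61.9, 189.9]
tcp_rot: [-3.025, -0.187, 0.338]
ft_force: [0.8, -0.1, 0.7]
opening: 0.501
```

Call:
drive_tool(
  commands=[
    {"dx":0,"dy":0,"dz":0,"yaw":-7.1},
    {"dx":0,"dy":0,"dz":0,"yaw":-7.1},
    {"dx":0,"dy":0,"dz":0,"yaw":-7.1},
    {"dx":0,"dy":0,"dz":0,"yaw":-7.1},
    {"dx":0,"dy":0,"dz":0,"yaw":-7.1},
  ],
  grip=0.5,
)

```text
t: 13.47
eef_pos: [554.2, 61.9, 189.9]
tcp_rot: [-3.024, -0.186, -0.281]
ft_force: [-0.3, 0.3, -0.3]
opening: 0.502
```

```bash
python3 tilt.py
```

```text
t 13.4667 tilt along tool x 10.8, along tool y(jaws) -6.7 toolz [ 0.209  0.061 -0.976] jaw dir -104.9 q [-0.042  0.353  1.899  0.111  0.685  1.721] pos [554.225  61.918 189.94 ]
```

Call:
drive_tool(
  commands=[
    {"dx":0,"dy":0,"dz":0,"yaw":-7.1},
    {"dx":0,"dy":0,"dz":0,"yaw":-7.1},
    {"dx":0,"dy":0,"dz":0,"yaw":-7.1},
    {"dx":0,"dy":0,"dz":0,"yaw":-7.1},
    {"dx":0,"dy":0,"dz":0,"yaw":-7.1},
  ],
  grip=0.5,
)

```text
t: 13.88
eef_pos: [554.2, 62.0, 189.9]
tcp_rot: [-3.025, -0.186, -0.901]
ft_force: [-0.3, -0.3, -0.0]
opening: 0.497
```

Call:
drive_tool(
  commands=[
    {"dx":0,"dy":0,"dz":0,"yaw":-7.1},
    {"dx":0,"dy":0,"dz":0,"yaw":-7.1},
    {"dx":0,"dy":0,"dz":0,"yaw":-7.1},
    {"dx":0,"dy":0,"dz":0,"yaw":-7.1},
    {"dx":0,"dy":0,"dz":0,"yaw":-5},
  ],
  grip=0.5,
)

```text
t: 14.3
eef_pos: [547.1, -26.7, 193.0]
tcp_rot: [-2.957, -0.035, -1.351]
ft_force: [-0.5, 0.5, -0.6]
opening: 0.495
```

```bash
python3 tilt.py
```

```text
t 14.3 tilt along tool x 2.0, along tool y(jaws) -10.6 toolz [ 0.187  0.006 -0.982] jaw dir -167.0 q [-0.19   0.343  1.898  0.063  0.717  2.685] pos [547.059 -26.694 192.959]
```

Call:
drive_tool(
  commands=[
    {"dx":0,"dy":5,"dz":0,"yaw":-5},
    {"dx":0,"dy":0,"dz":0,"yaw":0},
  ],
  grip=0.5,
)

```text
t: 14.47
eef_pos: [541.5, -38.2, 189.5]
tcp_rot: [-2.943, -0.008, -1.414]
ft_force: [-0.6, -0.2, -1.0]
opening: 0.502
```

```bash
python3 tilt.py
```

```text
t 14.4667 tilt along tool x 0.4, along tool y(jaws) -11.4 toolz [ 0.196  0.023 -0.98 ] jaw dir -170.9 q [-0.226  0.339  1.918  0.104  0.7    2.685] pos [541.492 -38.155 189.542]
```

Call:
drive_tool(
  commands=[
    {"dx":0,"dy":8,"dz":3,"yaw":-6},
    {"dx":0,"dy":8,"dz":3,"yaw":-5},
    {"dx":0,"dy":0,"dz":0,"yaw":0},
  ],
  grip=0.5,
)

```text
t: 14.72
eef_pos: [528.0, -55.1, 185.0]
tcp_rot: [-2.907, 0.053, -1.547]
ft_force: [-0.1, -0.3, -1.0]
opening: 0.5
```

```bash
python3 tilt.py
```

```text
t 14.7167 tilt along tool x -3.1, along tool y(jaws) -13.4 toolz [ 0.231  0.057 -0.971] jaw dir -179.3 q [-0.291  0.323  1.971  0.201  0.65   2.685] pos [527.992 -55.107 184.985]
```

```bash
python3 - <<'E'
from h import *
a=shot('scene','s11.png');b=shot('top','t11.png')
a=cv2.resize(a[190:310,250:390,::-1],(467,400),interpolation=cv2.INTER_CUBIC);b=cv2.resize(b[160:260,255:372,::-1],(467,400),interpolation=cv2.INTER_CUBIC)
cv2.imwrite('pics/c11.png',cv2.resize(np.hstack([a,b]),(800,343)))
E
python3 - <<'E'
from h import *
import flow
flow.flow('scene0','s11',{'bar':(308,220,336,268),'head':(296,238,348,272),'base':(284,296,360,330)})
flow.flow('top0','t11',{'bar':(300,186,322,228),'headL':(292,192,322,230)})
E
```

```text
bar d= [-1.65  0.22] cc 0.762
head d= [-1.59 -0.32] cc 0.997
base d= [-1.53 -0.36] cc 0.997
bar d= [ 0.69 -0.42] cc 0.875
headL d= [ 0.71 -0.44] cc 0.905
```

Call:
drive_tool(
  commands=[
    {"dx":5,"dy":8,"dz":2,"yaw":7.08},
    {"dx":5,"dy":8,"dz":2,"yaw":7.08},
    {"dx":5,"dy":8,"dz":2,"yaw":7.08},
    {"dx":5,"dy":8,"dz":2,"yaw":7.08},
    {"dx":5,"dy":8,"dz":2,"yaw":7.08},
  ],
  grip=0.5,
)

```text
t: 15.23
eef_pos: [554.7, -13.2, 195.7]
tcp_rot: [-2.907, 0.05, -0.916]
ft_force: [0.6, -0.2, 0.6]
opening: 0.5
```

Call:
drive_tool(
  commands=[
    {"dx":5,"dy":8,"dz":0,"yaw":7.08},
    {"dx":5,"dy":8,"dz":0,"yaw":7.08},
    {"dx":0,"dy":4,"dz":0,"yaw":7.08},
    {"dx":0,"dy":0,"dz":0,"yaw":7.08},
    {"dx":0,"dy":0,"dz":0,"yaw":7.08},
  ],
  grip=0.5,
)

```text
t: 15.65
eef_pos: [564.5, 6.7, 195.5]
tcp_rot: [-2.908, 0.051, -0.298]
ft_force: [-0.1, -0.3, 0.0]
opening: 0.499
```

Call:
drive_tool(
  commands=[
    {"dx":0,"dy":0,"dz":0,"yaw":7.08},
    {"dx":0,"dy":0,"dz":0,"yaw":7.08},
    {"dx":0,"dy":0,"dz":0,"yaw":7.08},
    {"dx":0,"dy":0,"dz":0,"yaw":7.08},
    {"dx":0,"dy":0,"dz":0,"yaw":7.08},
  ],
  grip=0.5,
)

```text
t: 16.07
eef_pos: [564.5, 6.3, 195.4]
tcp_rot: [-2.908, 0.052, 0.32]
ft_force: [-0.5, -0.0, -1.1]
opening: 0.499
```

Call:
drive_tool(
  commands=[
    {"dx":0,"dy":0,"dz":0,"yaw":7.08},
    {"dx":0,"dy":0,"dz":0,"yaw":7.08},
    {"dx":0,"dy":0,"dz":0,"yaw":7.08},
    {"dx":0,"dy":0,"dz":0,"yaw":7.08},
    {"dx":0,"dy":0,"dz":0,"yaw":7.08},
  ],
  grip=0.5,
)

```text
t: 16.48
eef_pos: [564.6, 6.4, 195.4]
tcp_rot: [-2.908, 0.052, 0.937]
ft_force: [0.1, -0.2, 0.0]
opening: 0.498
```

Call:
drive_tool(
  commands=[
    {"dx":0,"dy":0,"dz":0,"yaw":7.08},
    {"dx":0,"dy":0,"dz":0,"yaw":7.08},
    {"dx":0,"dy":0,"dz":0,"yaw":7.08},
    {"dx":0,"dy":0,"dz":0,"yaw":7.08},
    {"dx":0,"dy":0,"dz":0,"yaw":7.08},
  ],
  grip=0.5,
)

```text
t: 16.9
eef_pos: [564.6, 6.5, 195.4]
tcp_rot: [-2.907, 0.053, 1.555]
ft_force: [0.0, -0.2, -0.9]
opening: 0.499
```

Call:
drive_tool(
  commands=[
    {"dx":0,"dy":0,"dz":0,"yaw":7.08},
    {"dx":0,"dy":0,"dz":0,"yaw":7.08},
    {"dx":0,"dy":0,"dz":0,"yaw":7.08},
    {"dx":0,"dy":0,"dz":0,"yaw":7.08},
    {"dx":0,"dy":0,"dz":0,"yaw":7.08},
  ],
  grip=0.5,
)

```text
t: 17.32
eef_pos: [564.7, 6.6, 195.5]
tcp_rot: [-2.906, 0.053, 2.173]
ft_force: [-0.6, 0.2, 0.1]
opening: 0.503
```

Call:
drive_tool(
  commands=[
    {"dx":0,"dy":0,"dz":0,"yaw":7.08},
    {"dx":0,"dy":0,"dz":0,"yaw":7.08},
    {"dx":0,"dy":0,"dz":0,"yaw":7.08},
    {"dx":0,"dy":0,"dz":0,"yaw":7.08},
    {"dx":0,"dy":0,"dz":0,"yaw":7.08},
  ],
  grip=0.5,
)

```text
t: 17.73
eef_pos: [564.7, 6.7, 195.6]
tcp_rot: [-2.906, 0.052, 2.791]
ft_force: [-0.2, 0.5, 0.1]
opening: 0.499
```

```bash
python3 tilt.py
```

```text
t 17.7333 tilt along tool x -3.1, along tool y(jaws) -13.5 toolz [-0.033 -0.237 -0.971] jaw dir 69.2 q [ 0.009  0.453  1.709 -0.279  1.033 -1.055] pos [564.662   6.742 195.592]
```

Call:
drive_tool(
  commands=[
    {"dx":0,"dy":-0.5,"dz":-7,"yaw":7},
    {"dx":0,"dy":-0.5,"dz":-7,"yaw":7},
    {"dx":0,"dy":-0.5,"dz":-7,"yaw":7},
    {"dx":0,"dy":-0.5,"dz":-7,"yaw":7},
    {"dx":0,"dy":0,"dz":0,"yaw":0},
  ],
  grip=0.5,
)

```text
t: 18.15
eef_pos: [563.6, 4.4, 166.6]
tcp_rot: [-2.906, 0.049, -3.004]
ft_force: [-0.3, 0.3, -0.2]
opening: 0.497
```

```bash
python3 tilt.py; python3 look.py s12
```

```text
t 18.15 tilt along tool x -2.9, along tool y(jaws) -13.5 toolz [ 0.08  -0.225 -0.971] jaw dir 97.2 q [-0.001  0.446  1.817 -0.312  0.821 -1.496] pos [563.554   4.442 166.574]
18.2 [563.96960939   4.35181942 167.2147732 ] [ 0.87569057 -0.19151206  0.06143561] [0.15228955 0.02175972 0.01018697] 0.5000908565420659
```

Call:
drive_tool(
  commands=[
    {"dx":1,"dy":0.5,"dz":-15,"yaw":0},
    {"dx":0,"dy":0,"dz":-14,"yaw":0},
    {"dx":0,"dy":0,"dz":-10,"yaw":0},
    {"dx":0,"dy":0,"dz":-6,"yaw":0},
    {"dx":0,"dy":0,"dz":0,"yaw":0},
  ],
  grip=0.5,
)

```text
t: 18.62
eef_pos: [564.9, 4.5, 121.3]
tcp_rot: [-2.907, 0.05, -3.014]
ft_force: [0.5, -0.6, 0.7]
opening: 0.5
```

```bash
python3 look.py s13
```

```text
18.6667 [565.10059817   4.40691912 122.06371712] [-0.5151044  -0.00867702  0.30905448] [0.19505827 0.03806784 0.02454768] 0.49872485132917727
```

Call:
drive_tool(
  commands=[
    {"dx":0,"dy":0,"dz":0,"yaw":0},
    {"dx":0,"dy":0,"dz":0,"yaw":0},
    {"dx":0,"dy":0,"dz":0,"yaw":0},
    {"dx":0,"dy":0,"dz":0,"yaw":0},
  ],
  grip=0.05,
)

```text
t: 19.0
eef_pos: [565.1, 4.3, 122.7]
tcp_rot: [-2.907, 0.052, -3.013]
ft_force: [-0.4, -0.1, -0.3]
opening: 0.275
```

```bash
python3 look.py s14; python3 tilt.py
```

```text
19.05 [565.19606827   4.07421087 122.81131315] [ 0.38753604 -5.83122121  7.28150194] [-1.23941366 -0.09284286 -0.09387011] 0.2352670582412903
t 19.05 tilt along tool x -3.1, along tool y(jaws) -13.5 toolz [ 0.08  -0.225 -0.971] jaw dir 96.7 q [-0.001  0.507  1.855 -0.345  0.726 -1.443] pos [565.196   4.074 122.811]
```

Call:
drive_tool(
  commands=[
    {"dx":0,"dy":-1,"dz":0,"yaw":0},
    {"dx":0,"dy":0,"dz":0,"yaw":0},
  ],
  grip=0.05,
)

```text
t: 19.22
eef_pos: [565.4, 2.9, 123.0]
tcp_rot: [-2.906, 0.053, -3.012]
ft_force: [0.0, -2.4, 6.4]
opening: 0.202
```

```bash
python3 look.py s15
```

```text
19.2667 [565.37165552   2.92307162 123.02664414] [-0.65775536 -3.35561529  6.20133458] [-0.26283231  0.11492061  0.01485556] 0.20165651653777414
```

Call:
drive_tool(
  commands=[
    {"dx":0,"dy":0.5,"dz":0.7,"yaw":0},
    {"dx":0,"dy":0,"dz":0,"yaw":0},
  ],
  grip=0.05,
)

```text
t: 19.43
eef_pos: [565.2, 3.6, 123.3]
tcp_rot: [-2.907, 0.052, -3.012]
ft_force: [-0.0, -2.9, 3.7]
opening: 0.204
```

Call:
drive_tool(
  commands=[
    {"dx":0,"dy":0.5,"dz":0.7,"yaw":0},
    {"dx":0,"dy":0,"dz":0,"yaw":0},
  ],
  grip=0.05,
)

```text
t: 19.6
eef_pos: [565.0, 4.3, 123.7]
tcp_rot: [-2.907, 0.052, -3.012]
ft_force: [1.0, -2.5, 2.6]
opening: 0.197
```

```bash
python3 look.py s16; python3 flow.py s15 s16
```

```text
19.65 [565.04453842   4.29993336 123.70771   ] [ 0.23195773 -3.10467617  2.152737  ] [-0.05078593 -0.07484492  0.04013871] 0.19921455706033223
baseL d= [ 0.03 -0.5 ] cc 0.997
baseF d= [ 0.22 -0.27] cc 0.998
chalk d= [ 0.21 -0.21] cc 0.995
shoulderR d= [0.27 0.11] cc 0.975
headF d= [ 0.8  -0.25] cc 0.986
headR d= [ 0.94 -0.37] cc 0.996
finger d= [ 1.32 -0.58] cc 0.988
```

Call:
drive_tool(
  commands=[
    {"dx":0,"dy":0,"dz":1,"yaw":0},
    {"dx":0,"dy":0,"dz":0,"yaw":0},
  ],
  grip=0.05,
)

```text
t: 19.82
eef_pos: [564.7, 4.5, 124.4]
tcp_rot: [-2.907, 0.051, -3.012]
ft_force: [1.1, -0.8, -2.4]
opening: 0.196
```

Call:
drive_tool(
  commands=[
    {"dx":0,"dy":-1.5,"dz":0.5,"yaw":0},
    {"dx":0,"dy":0,"dz":0,"yaw":0},
  ],
  grip=0.05,
)

```text
t: 19.98
eef_pos: [564.7, 2.9, 124.9]
tcp_rot: [-2.907, 0.051, -3.013]
ft_force: [0.1, 1.8, -1.3]
opening: 0.192
```

```bash
python3 look.py s17; python3 flow.py s16 s17; python3 -c "
from h import *
a=[cv2.imread(f'pics/{n}.png')[200:335,270:370] for n in('s13','s16','s17')]
cv2.imwrite('pics/cmp17.png',cv2.resize(np.hstack(a),(799,360),interpolation=cv2.INTER_CUBIC))"
```

```text
20.0333 [564.66270065   2.90492348 124.92622188] [ 0.51285966  1.27153657 -3.761675  ] [0.7799002  0.15357223 0.03870664] 0.1923615343784705
baseL d= [-0.39  0.13] cc 0.995
baseF d= [-0.82 -0.25] cc 0.997
chalk d= [-0.48 -0.27] cc 0.994
shoulderR d= [-0.7  -0.39] cc 0.993
headF d= [-1.32 -1.04] cc 0.945
headR d= [-1.45 -0.45] cc 0.995
finger d= [-0.63 -1.06] cc 0.989
```

Call:
drive_tool(
  commands=[
    {"dx":0,"dy":0,"dz":1,"yaw":0},
    {"dx":0,"dy":0,"dz":0,"yaw":0},
  ],
  grip=0.05,
)

```text
t: 20.2
eef_pos: [564.6, 2.9, 125.8]
tcp_rot: [-2.907, 0.05, -3.012]
ft_force: [-0.3, 0.3, -7.6]
opening: 0.189
```

Call:
drive_tool(
  commands=[
    {"dx":0,"dy":0,"dz":1,"yaw":0},
    {"dx":0,"dy":0,"dz":0,"yaw":0},
  ],
  grip=0.05,
)

```text
t: 20.37
eef_pos: [564.7, 2.8, 127.0]
tcp_rot: [-2.907, 0.051, -3.012]
ft_force: [-0.3, 1.1, -6.7]
opening: 0.184
```

```bash
python3 look.py s18; python3 flow.py s17 s18; python3 -c "
from h import *
a=[cv2.imread(f'pics/{n}.png')[200:335,270:370] for n in('s13','s17','s18')]
cv2.imwrite('pics/cmp18.png',cv2.resize(np.hstack(a),(799,360),interpolation=cv2.INTER_CUBIC))"
```

```text
20.4167 [564.7226274    2.77284318 126.95718462] [ 0.28308164  0.5497256  -6.81060596] [0.72610806 0.18305385 0.01192093] 0.19076562347044343
baseL d= [-2.58 -1.58] cc 0.996
baseF d= [-1.45 -1.05] cc 0.973
chalk d= [-2.27 -0.96] cc 0.987
shoulderR d= [-1.48 -0.23] cc 0.988
headF d= [-0.46 -1.04] cc 0.988
headR d= [-0.63 -0.73] cc 0.995
finger d= [ 0.33 -1.44] cc 0.985
```

Call:
drive_tool(
  commands=[
    {"dx":0,"dy":0,"dz":-1.5,"yaw":0},
    {"dx":0,"dy":0,"dz":-1,"yaw":0},
  ],
  grip=0.05,
)

```text
t: 20.58
eef_pos: [565.8, 1.9, 126.2]
tcp_rot: [-2.905, 0.053, -3.011]
ft_force: [-3.3, -5.8, 19.5]
opening: 0.187
```

Call:
drive_tool(
  commands=[
    {"dx":0,"dy":0,"dz":0,"yaw":0},
    {"dx":0,"dy":-1,"dz":-3,"yaw":0},
    {"dx":0,"dy":-0.5,"dz":-2,"yaw":0},
  ],
  grip=0.3,
)

```text
t: 20.83
eef_pos: [565.3, 1.1, 119.8]
tcp_rot: [-2.907, 0.053, -3.012]
ft_force: [-0.3, -0.3, -0.3]
opening: 0.289
```

```bash
python3 look.py s19; python3 flow.py s17 s19
```

```text
20.8833 [564.95081202   1.16167959 119.18416217] [ 0.07306199  0.12282162 -0.52525477] [0.11199712 0.08782615 0.01288171] 0.2938628372379502
baseL d= [-2.77 -0.52] cc 0.996
baseF d= [-1.79 -0.58] cc 0.966
chalk d= [-2.79 -0.6 ] cc 0.997
shoulderR d= [-2.88 -0.62] cc 0.986
headF d= [-2.52 -0.66] cc 0.949
headR d= [-1.52  1.33] cc 0.782
finger d= [-4.33  0.7 ] cc 0.869
```

Call:
drive_tool(
  commands=[
    {"dx":0,"dy":0,"dz":0,"yaw":0},
    {"dx":0,"dy":0,"dz":0,"yaw":0},
    {"dx":0,"dy":0,"dz":0,"yaw":0},
  ],
  grip=0.05,
)

```text
t: 21.13
eef_pos: [565.5, 1.0, 120.3]
tcp_rot: [-2.906, 0.053, -3.012]
ft_force: [-0.8, -2.5, 7.5]
opening: 0.193
```

```bash
python3 look.py s20; python3 flow.py s19 s20
```

```text
21.1833 [565.46022204   0.97405469 120.32622868] [-0.59705414 -2.21281673  7.18565423] [-0.39844762  0.13642951 -0.04633175] 0.1944944764829871
baseL d= [ 0.26 -0.16] cc 0.994
baseF d= [ 0.1  -0.17] cc 0.998
chalk d= [ 0.18 -0.04] cc 0.996
shoulderR d= [ 0.13 -0.15] cc 0.98
headF d= [1.47 0.19] cc 0.964
headR d= [1.33 0.1 ] cc 0.9
finger d= [  4.24 -12.43] cc 0.499
```

Call:
drive_tool(
  commands=[
    {"dx":0,"dy":-1,"dz":1,"yaw":0},
    {"dx":0,"dy":0,"dz":0,"yaw":0},
  ],
  grip=0.05,
)

```text
t: 21.35
eef_pos: [565.3, 0.4, 121.0]
tcp_rot: [-2.907, 0.052, -3.012]
ft_force: [-0.1, -0.5, 4.8]
opening: 0.193
```

Call:
drive_tool(
  commands=[
    {"dx":0,"dy":-1,"dz":0.7,"yaw":0},
    {"dx":0,"dy":0,"dz":0,"yaw":0},
  ],
  grip=0.05,
)

```text
t: 21.52
eef_pos: [565.0, -0.4, 121.2]
tcp_rot: [-2.908, 0.052, -3.012]
ft_force: [1.2, 3.8, 0.8]
opening: 0.19
```

```bash
python3 look.py s21; python3 flow.py s20 s21
```

```text
21.5667 [ 5.65007986e+02 -4.28411835e-01  1.21208160e+02] [ 0.39380528  3.18391999 -0.04991752] [ 0.98587705 -0.14251274  0.0862981 ] 0.18815726742964947
baseL d= [-0.22  0.21] cc 0.992
baseF d= [-0.99 -0.28] cc 0.99
chalk d= [-0.65 -0.19] cc 0.995
shoulderR d= [-0.74 -0.37] cc 0.99
headF d= [-1.26 -0.58] cc 0.99
headR d= [-1.39 -0.33] cc 0.998
finger d= [-0.42 -1.62] cc 0.983
```

Call:
drive_tool(
  commands=[
    {"dx":0,"dy":0.5,"dz":0,"yaw":4},
    {"dx":0,"dy":0,"dz":0,"yaw":-4},
    {"dx":0,"dy":0.5,"dz":0,"yaw":-4},
    {"dx":0,"dy":0,"dz":0,"yaw":4},
  ],
  grip=0.05,
)

```text
t: 21.9
eef_pos: [565.1, 0.4, 121.3]
tcp_rot: [-2.907, 0.051, -3.018]
ft_force: [1.1, 1.4, 3.2]
opening: 0.189
```

```bash
python3 look.py s22; python3 flow.py s21 s22
```

```text
21.95 [5.64977957e+02 4.35912927e-01 1.21307073e+02] [1.78857397 1.54182658 1.07688769] [ 0.82665526 -0.19009753 -0.08196942] 0.1891594126838373
baseL d= [ 0.72 -0.08] cc 0.994
baseF d= [ 0.77 -0.14] cc 0.988
chalk d= [ 0.42 -0.09] cc 0.988
shoulderR d= [ 0.24 -0.33] cc 0.971
headF d= [0.54 0.05] cc 0.989
headR d= [0.68 0.1 ] cc 0.997
finger d= [ 0.58 -0.11] cc 0.986
```

```bash
python3 -c "
from h import *
a=[cv2.imread(f'pics/{n}.png')[220:270,285:345] for n in('s13','s22')]
cv2.imwrite('pics/z22.png',cv2.resize(np.hstack(a),(800,333),interpolation=cv2.INTER_CUBIC))"
```

Call:
drive_tool(
  commands=[
    {"dx":0,"dy":0,"dz":0,"yaw":0},
    {"dx":0,"dy":1,"dz":4,"yaw":0},
    {"dx":-1,"dy":4,"dz":20,"yaw":0},
    {"dx":-1,"dy":5,"dz":25,"yaw":0},
    {"dx":0,"dy":0,"dz":5,"yaw":7},
  ],
  grip=0.5,
)

```text
t: 22.37
eef_pos: [564.2, 10.9, 178.5]
tcp_rot: [-2.906, 0.055, -2.892]
ft_force: [-0.6, -0.7, 0.1]
opening: 0.469
```

Call:
drive_tool(
  commands=[
    {"dx":0,"dy":0,"dz":5,"yaw":7.1},
    {"dx":0,"dy":0,"dz":5,"yaw":7.1},
    {"dx":0,"dy":0,"dz":0,"yaw":7.1},
    {"dx":0,"dy":0,"dz":0,"yaw":7.1},
    {"dx":0,"dy":0,"dz":0,"yaw":7.1},
  ],
  grip=0.5,
)

```text
t: 22.78
eef_pos: [562.6, 10.3, 185.6]
tcp_rot: [-2.907, 0.051, -2.265]
ft_force: [0.5, 0.8, -0.1]
opening: 0.501
```

Call:
drive_tool(
  commands=[
    {"dx":0,"dy":0,"dz":0,"yaw":7.1},
    {"dx":0,"dy":0,"dz":0,"yaw":7.1},
    {"dx":0,"dy":0,"dz":0,"yaw":7.1},
    {"dx":0,"dy":0,"dz":0,"yaw":7.1},
    {"dx":0,"dy":0,"dz":0,"yaw":7.1},
  ],
  grip=0.5,
)

```text
t: 23.2
eef_pos: [553.9, 72.5, 164.6]
tcp_rot: [-2.836, -0.062, -1.75]
ft_force: [1.4, -0.1, -0.5]
opening: 0.498
```

```bash
python3 tilt.py; python3 look.py s23
```

```text
t 23.2 tilt along tool x 3.7, along tool y(jaws) -17.5 toolz [ 0.285 -0.112 -0.952] jaw dir 170.9 q [ 0.077  0.382  1.962 -0.266  0.531 -2.684] pos [553.867  72.455 164.556]
23.25 [551.44779797  74.67225943 162.40237174] [-2.52432639  2.13106162 -2.70225167] [0.22409507 0.37844222 0.01898017] 0.5005352184557871
```

Call:
drive_tool(
  commands=[
    {"dx":3,"dy":-5,"dz":10,"yaw":5},
    {"dx":3,"dy":-5,"dz":10,"yaw":5},
    {"dx":5,"dy":-15,"dz":10,"yaw":-7.1},
    {"dx":5,"dy":-15,"dz":5,"yaw":-7.1},
    {"dx":0,"dy":-15,"dz":0,"yaw":-7.1},
  ],
  grip=0.5,
)

```text
t: 23.67
eef_pos: [560.3, 43.3, 182.5]
tcp_rot: [-2.797, -0.115, -2.005]
ft_force: [-0.2, 0.1, 0.4]
opening: 0.494
```

Call:
drive_tool(
  commands=[
    {"dx":0,"dy":-10,"dz":0,"yaw":-7.1},
    {"dx":0,"dy":-5,"dz":0,"yaw":-7.1},
    {"dx":0,"dy":0,"dz":0,"yaw":-7.1},
    {"dx":0,"dy":0,"dz":0,"yaw":-7.1},
    {"dx":0,"dy":0,"dz":0,"yaw":-7.1},
  ],
  grip=0.5,
)

```text
t: 24.08
eef_pos: [559.3, 28.6, 181.3]
tcp_rot: [-2.798, -0.116, -2.625]
ft_force: [-1.3, 0.0, 0.3]
opening: 0.503
```

```bash
python3 tilt.py
```

```text
t 24.0833 tilt along tool x 7.0, along tool y(jaws) -19.7 toolz [ 0.072 -0.347 -0.935] jaw dir 122.0 q [ 0.104  0.449  1.793 -0.46   0.915 -1.716] pos [559.336  28.572 181.323]
```

Call:
drive_tool(
  commands=[
    {"dx":2,"dy":-10,"dz":0,"yaw":-7},
    {"dx":2,"dy":-10,"dz":0,"yaw":-7},
    {"dx":0,"dy":-8,"dz":-5,"yaw":-7},
    {"dx":0,"dy":0,"dz":-10,"yaw":-4},
    {"dx":0,"dy":0,"dz":0,"yaw":0},
  ],
  grip=0.38,
)

```text
t: 24.5
eef_pos: [563.4, 0.1, 164.7]
tcp_rot: [-2.799, -0.118, -3.059]
ft_force: [-0.5, 0.6, -0.6]
opening: 0.381
```

```bash
python3 tilt.py; python3 look.py s24
```

```text
t 24.5 tilt along tool x 7.1, along tool y(jaws) -19.7 toolz [-0.082 -0.344 -0.935] jaw dir 97.1 q [ 0.047  0.521  1.712 -0.403  1.05  -1.399] pos [563.425   0.056 164.708]
24.55 [5.63353077e+02 3.29221932e-01 1.65397115e+02] [ 0.39463618  0.21859682 -0.56390076] [ 0.14751009 -0.01297498 -0.00779139] 0.37910839277763614
```

Call:
drive_tool(
  commands=[
    {"dx":0.5,"dy":0,"dz":-14,"yaw":0},
    {"dx":0.5,"dy":0,"dz":-13,"yaw":0},
    {"dx":0,"dy":0,"dz":-10,"yaw":0},
    {"dx":0,"dy":0,"dz":-5,"yaw":0},
    {"dx":0,"dy":0,"dz":0,"yaw":0},
  ],
  grip=0.38,
)

```text
t: 24.97
eef_pos: [564.2, 0.8, 123.2]
tcp_rot: [-2.799, -0.117, -3.053]
ft_force: [-0.2, 0.0, -0.6]
opening: 0.379
```

```bash
python3 look.py s25; python3 flow.py s24 s25
```

```text
25.0167 [564.46424137   0.76429768 123.84313656] [-0.84757754 -0.32581757  0.15821367] [ 0.26785111  0.00894057 -0.02049266] 0.37776939204091137
baseL d= [0.24 0.17] cc 0.995
baseF d= [0.05 0.36] cc 0.816
chalk d= [-0. -0.] cc 0.999
shoulderR d= [-0.13 -0.17] cc 0.991
headF d= [0.07 0.3 ] cc 0.885
headR d= [-1.04  2.58] cc 0.735
finger fail
```

Call:
drive_tool(
  commands=[
    {"dx":0,"dy":-0.5,"dz":0,"yaw":0},
    {"dx":0,"dy":0,"dz":-1,"yaw":0},
    {"dx":0,"dy":0,"dz":0,"yaw":0},
    {"dx":0,"dy":0,"dz":0,"yaw":0},
  ],
  grip=0.05,
)

```text
t: 25.35
eef_pos: [564.9, 0.3, 123.8]
tcp_rot: [-2.799, -0.114, -3.054]
ft_force: [0.0, 2.5, 5.8]
opening: 0.206
```

```bash
python3 look.py s26; python3 flow.py s25 s26
```

```text
25.4 [5.64904960e+02 3.27047793e-01 1.23802216e+02] [-0.19472115  1.50441931  4.82694407] [ 0.42615461  0.11546427 -0.10939243] 0.20381401047440523
baseL d= [0.25 0.17] cc 0.995
baseF d= [-0.02  0.04] cc 0.999
chalk d= [-0.    0.03] cc 0.999
shoulderR d= [-0.16 -0.17] cc 0.991
headF d= [0.38 0.09] cc 0.936
headR d= [5.06 6.33] cc 0.71
finger fail
```

Call:
drive_tool(
  commands=[
    {"dx":0,"dy":0,"dz":1,"yaw":0},
    {"dx":0,"dy":0,"dz":0,"yaw":0},
  ],
  grip=0.05,
)

```text
t: 25.57
eef_pos: [564.9, 0.6, 124.3]
tcp_rot: [-2.799, -0.114, -3.054]
ft_force: [0.6, 3.3, 0.3]
opening: 0.202
```

Call:
drive_tool(
  commands=[
    {"dx":0,"dy":-0.5,"dz":1,"yaw":0},
    {"dx":0,"dy":0,"dz":0,"yaw":0},
  ],
  grip=0.05,
)

```text
t: 25.73
eef_pos: [564.5, -0.1, 125.0]
tcp_rot: [-2.799, -0.115, -3.054]
ft_force: [0.7, 3.3, -1.1]
opening: 0.201
```

```bash
python3 look.py s27; python3 flow.py s26 s27; python3 -c "
from h import *
a=[cv2.imread(f'pics/{n}.png')[215:275,280:350] for n in('s13','s26','s27')]
cv2.imwrite('pics/z27.png',cv2.resize(np.hstack(a),(798,228),interpolation=cv2.INTER_CUBIC))"
```

```text
25.7833 [ 5.64550057e+02 -1.43021592e-01  1.24990342e+02] [ 0.6937652   3.01466532 -1.43734523] [ 1.22312337 -0.13896382 -0.10351965] 0.19992104971813038
baseL d= [-0.27 -0.23] cc 0.994
baseF d= [-0.42 -0.37] cc 0.998
chalk d= [-0.51 -0.36] cc 0.997
shoulderR d= [-0.54 -0.4 ] cc 0.99
headF d= [-0.65 -0.55] cc 0.99
headR d= [-0.83 -0.31] cc 0.997
finger d= [ 0.1  -1.12] cc 0.99
```

```bash
python3 -c "
from h import *
a=[cv2.imread(f'pics/{n}.png')[218:268,295:345] for n in('s13','s27')]
cv2.imwrite('pics/z27b.png',cv2.resize(np.hstack(a),(800,400),interpolation=cv2.INTER_LANCZOS4))"
cat > fitbar.py <<'E'
from h import *
from scipy.optimize import least_squares
from scipy.spatial.transform import Rotation as Ro
L=np.array([[25,-8,68],[25,8,68],[25,-8,38],[25,8,38],[-25,-8,68],[-25,8,68]],float)
def fit(px,mask=None):
    px=np.array(px,float)
    f=lambda p:(proj('scene',Ro.from_euler('ZYX',[p[3],p[5],p[4]]).apply(L-[0,0,30])+p[:3])-px).ravel()
    r=least_squares(lambda p:np.r_[f(p),(p[5])/0.05,(p[0]-565)/4],[565,3,105,.12,0,0])
    p=r.x;print('rimctr',p[:3].round(1),'yaw %.1f lean-left %.1f pitch %.1f'%tuple(np.degrees([p[3],-p[4],p[5]])),'rms',np.sqrt((f(p)**2).mean()).round(2))
def crop(pts,x0=295,y0=218,s=8,off=0): return [((x-off)/s+x0,y/s+y0) for x,y in pts]
if __name__=='__main__':
    fit(crop([(133,235),(222,245),(130,350),(217,365),(193,57),(270,70)]))
    fit(crop([(145,200),(230,215),(118,307),(200,335),(220,32),(280,50)]))
E
python3 fitbar.py
```

```text
rimctr [562.6   3.4 103. ] yaw 7.2 lean-left 1.5 pitch -0.0 rms 0.73
rimctr [ 5.616e+02 -3.000e-01  1.085e+02] yaw 5.3 lean-left 10.1 pitch -1.5 rms 1.11
```

Call:
drive_tool(
  commands=[
    {"dx":0,"dy":0,"dz":0,"yaw":0},
    {"dx":0,"dy":-1,"dz":-3,"yaw":0},
    {"dx":0,"dy":0,"dz":-1,"yaw":0},
  ],
  grip=0.26,
)

```text
t: 26.03
eef_pos: [565.4, -1.8, 121.5]
tcp_rot: [-2.798, -0.114, -3.053]
ft_force: [1.3, -0.7, 8.5]
opening: 0.254
```

Call:
drive_tool(
  commands=[
    {"dx":0,"dy":0,"dz":0,"yaw":0},
    {"dx":0,"dy":0,"dz":0,"yaw":0},
  ],
  grip=0.05,
)

```text
t: 26.2
eef_pos: [565.1, -1.4, 121.5]
tcp_rot: [-2.798, -0.114, -3.054]
ft_force: [1.1, 1.0, 5.2]
opening: 0.206
```

Call:
drive_tool(
  commands=[
    {"dx":0,"dy":0,"dz":1,"yaw":0},
    {"dx":0,"dy":0,"dz":1,"yaw":0},
    {"dx":0,"dy":0,"dz":0,"yaw":0},
  ],
  grip=0.05,
)

```text
t: 26.45
eef_pos: [564.7, -1.0, 123.1]
tcp_rot: [-2.799, -0.115, -3.054]
ft_force: [1.6, 6.0, 2.9]
opening: 0.197
```

```bash
python3 look.py s28; python3 flow.py s27 s28; python3 -c "
from h import *
a=[cv2.imread(f'pics/{n}.png')[218:268,295:345] for n in('s27','s28')]
cv2.imwrite('pics/z28b.png',cv2.resize(np.hstack(a),(800,400),interpolation=cv2.INTER_LANCZOS4))"
```

```text
26.5 [564.67583467  -0.94765144 123.13438625] [0.40112479 5.01441921 2.96424952] [ 1.33585902 -0.18612478 -0.03209707] 0.19441403703021692
baseL d= [0.   0.03] cc 0.996
baseF d= [-0.22 -0.08] cc 0.999
chalk d= [-0.19 -0.12] cc 0.998
shoulderR d= [-0.27 -0.25] cc 0.991
headF d= [-0.45 -0.22] cc 0.985
headR d= [-0.34 -0.1 ] cc 0.99
finger d= [ 0.04 -0.02] cc 0.99
```

Call:
drive_tool(
  commands=[
    {"dx":0,"dy":1,"dz":0.7,"yaw":0},
    {"dx":0,"dy":0.5,"dz":0.5,"yaw":0},
    {"dx":0,"dy":0,"dz":0,"yaw":0},
  ],
  grip=0.05,
)

```text
t: 26.75
eef_pos: [564.5, 0.2, 124.3]
tcp_rot: [-2.799, -0.116, -3.054]
ft_force: [0.7, 2.8, 0.7]
opening: 0.191
```

```bash
python3 look.py s29; python3 flow.py s28 s29; python3 -c "
from h import *
a=[cv2.imread(f'pics/{n}.png')[218:268,295:345] for n in('s28','s29')]
cv2.imwrite('pics/z29b.png',cv2.resize(np.hstack(a),(800,400),interpolation=cv2.INTER_LANCZOS4))"
```

```text
26.8 [5.64541880e+02 2.31331975e-01 1.24253171e+02] [0.61354705 1.65694957 0.96972713] [ 0.99589551 -0.22851859  0.01592273] 0.1895207974915451
baseL d= [0.23 0.19] cc 0.996
baseF d= [0.03 0.03] cc 0.999
chalk d= [-0.02 -0.  ] cc 0.998
shoulderR d= [-0.18 -0.22] cc 0.992
headF d= [ 0.16 -0.13] cc 0.993
headR d= [0.14 0.06] cc 0.998
finger d= [ 1.39 -1.29] cc 0.983
```

Call:
drive_tool(
  commands=[
    {"dx":0,"dy":1,"dz":0.7,"yaw":0},
    {"dx":0,"dy":1,"dz":0.7,"yaw":0},
    {"dx":0,"dy":0,"dz":0,"yaw":0},
  ],
  grip=0.05,
)

```text
t: 27.05
eef_pos: [564.4, 2.2, 125.5]
tcp_rot: [-2.798, -0.116, -3.054]
ft_force: [0.9, -0.1, -2.8]
opening: 0.177
```

```bash
python3 look.py s30; python3 flow.py s29 s30; python3 -c "
from h import *
a=[cv2.imread(f'pics/{n}.png')[215:265,295:345] for n in('s13','s30')]
cv2.imwrite('pics/z30b.png',cv2.resize(np.hstack(a),(800,400),interpolation=cv2.INTER_LANCZOS4))"
```

```text
27.1 [564.45101726   2.13773314 125.54676436] [ 0.29202733 -0.01566794 -2.05703791] [ 0.72066285 -0.18394514 -0.0300757 ] 0.17718788674300903
baseL d= [0.25 0.18] cc 0.997
baseF d= [0.07 0.02] cc 0.999
chalk d= [-0.   -0.02] cc 0.998
shoulderR d= [-0.15 -0.18] cc 0.991
headF d= [ 0.57 -0.07] cc 0.991
headR d= [ 0.63 -0.1 ] cc 0.995
finger d= [ 1.9  -0.93] cc 0.983
```

```bash
python3 -c "
from fitbar import *
fit(crop([(170,222),(248,245),(125,327),(212,355),(240,52),(298,70)],y0=215))"
```

```text
rimctr [5.616e+02 5.000e-01 1.105e+02] yaw 5.8 lean-left 14.6 pitch -0.5 rms 1.15
```

Call:
drive_tool(
  commands=[
    {"dx":0,"dy":0.3,"dz":0.8,"yaw":0},
    {"dx":0,"dy":0.3,"dz":0.8,"yaw":0},
    {"dx":0,"dy":0,"dz":0,"yaw":0},
  ],
  grip=0.05,
)

```text
t: 27.35
eef_pos: [564.4, 3.0, 127.2]
tcp_rot: [-2.799, -0.116, -3.054]
ft_force: [0.1, 3.8, -2.2]
opening: 0.169
```

```bash
python3 look.py s31; python3 flow.py s30 s31
```

```text
27.4 [564.382513     2.95788858 127.21111529] [ 0.19183194  3.14264669 -1.77842395] [ 1.16544044  0.1002626  -0.10076734] 0.1722082104163948
baseL d= [-0.15  0.06] cc 0.997
baseF d= [-0.23 -0.08] cc 0.998
chalk d= [-0.37 -0.13] cc 0.997
shoulderR d= [-0.43 -0.28] cc 0.993
headF d= [-0.4  -0.43] cc 0.981
headR d= [-0.22 -0.51] cc 0.995
finger d= [ 0.96 -1.02] cc 0.987
```

Call:
drive_tool(
  commands=[
    {"dx":0,"dy":0,"dz":1,"yaw":0},
    {"dx":0,"dy":0,"dz":1,"yaw":0},
    {"dx":0,"dy":0,"dz":0,"yaw":0},
  ],
  grip=0.05,
)

```text
t: 27.65
eef_pos: [564.5, 2.7, 129.3]
tcp_rot: [-2.798, -0.116, -3.054]
ft_force: [-1.1, -0.0, -5.7]
opening: 0.17
```

```bash
python3 look.py s32; python3 flow.py s31 s32
```

```text
27.7 [564.58601858   2.7033077  129.29520314] [ 0.00730019  0.45757899 -5.28060906] [ 1.03654524 -0.01417773 -0.01356157] 0.1678555159923375
baseL d= [-1.56 -0.73] cc 0.996
baseF d= [-1.61 -0.62] cc 0.998
chalk d= [-1.64 -0.49] cc 0.992
shoulderR d= [-1.17 -0.23] cc 0.991
headF d= [-0.7  -0.63] cc 0.988
headR d= [-0.82 -0.52] cc 0.993
finger d= [-0.03 -1.38] cc 0.994
```

Call:
drive_tool(
  commands=[
    {"dx":0,"dy":0,"dz":-1,"yaw":0},
    {"dx":0,"dy":0,"dz":-0.5,"yaw":0},
  ],
  grip=0.05,
)

```text
t: 27.87
eef_pos: [564.8, 2.1, 128.9]
tcp_rot: [-2.797, -0.115, -3.054]
ft_force: [-2.5, -1.1, 9.3]
opening: 0.167
```

Call:
drive_tool(
  commands=[
    {"dx":0,"dy":0,"dz":0,"yaw":0},
    {"dx":0.5,"dy":2,"dz":6,"yaw":0},
    {"dx":1,"dy":7,"dz":18,"yaw":0},
    {"dx":1,"dy":8,"dz":22,"yaw":-5},
    {"dx":0,"dy":0,"dz":12,"yaw":-7.1},
  ],
  grip=0.42,
)

```text
t: 28.28
eef_pos: [567.5, 21.2, 188.6]
tcp_rot: [-2.799, -0.113, 3.017]
ft_force: [0.5, -0.0, 0.9]
opening: 0.405
```

Call:
drive_tool(
  commands=[
    {"dx":0,"dy":0,"dz":0,"yaw":-7.15},
    {"dx":0,"dy":0,"dz":0,"yaw":-7.15},
    {"dx":0,"dy":0,"dz":0,"yaw":-7.15},
    {"dx":0,"dy":0,"dz":0,"yaw":-7.15},
    {"dx":0,"dy":0,"dz":0,"yaw":-7.15},
  ],
  grip=0.45,
)

```text
t: 28.7
eef_pos: [567.5, 20.0, 186.4]
tcp_rot: [-2.799, -0.115, 2.389]
ft_force: [0.6, 1.2, -0.2]
opening: 0.45
```

Call:
drive_tool(
  commands=[
    {"dx":0,"dy":0,"dz":0,"yaw":-7.15},
    {"dx":0,"dy":0,"dz":0,"yaw":-7.15},
    {"dx":0,"dy":0,"dz":0,"yaw":-7.15},
    {"dx":0,"dy":0,"dz":0,"yaw":-7.15},
    {"dx":0,"dy":0,"dz":0,"yaw":-7.15},
  ],
  grip=0.45,
)

```text
t: 29.12
eef_pos: [567.5, 19.8, 186.3]
tcp_rot: [-2.799, -0.115, 1.765]
ft_force: [0.5, 0.9, -0.2]
opening: 0.448
```

Call:
drive_tool(
  commands=[
    {"dx":0,"dy":0,"dz":0,"yaw":-7.15},
    {"dx":0,"dy":0,"dz":0,"yaw":-7.15},
    {"dx":0,"dy":0,"dz":0,"yaw":-7.15},
    {"dx":0,"dy":0,"dz":0,"yaw":-7.15},
    {"dx":0,"dy":0,"dz":0,"yaw":-7.15},
  ],
  grip=0.45,
)

```text
t: 29.53
eef_pos: [567.5, 19.7, 186.3]
tcp_rot: [-2.799, -0.115, 1.141]
ft_force: [-0.3, 0.1, 0.5]
opening: 0.453
```

Call:
drive_tool(
  commands=[
    {"dx":0,"dy":-2,"dz":0,"yaw":-7.15},
    {"dx":0,"dy":-3,"dz":0,"yaw":-7.15},
    {"dx":0,"dy":-3,"dz":0,"yaw":-7.15},
    {"dx":0,"dy":-3,"dz":0,"yaw":-7.15},
    {"dx":0,"dy":-3,"dz":0,"yaw":-7.15},
  ],
  grip=0.45,
)

```text
t: 29.95
eef_pos: [567.4, 5.4, 186.4]
tcp_rot: [-2.799, -0.116, 0.517]
ft_force: [-0.3, 0.4, 0.0]
opening: 0.451
```

```bash
python3 tilt.py; python3 look.py s33; python3 -c "
from h import *
a=[cv2.imread(f'pics/{n}.png')[215:265,290:340] for n in('s32','s33')]
cv2.imwrite('pics/z33b.png',cv2.resize(np.hstack(a),(800,400),interpolation=cv2.INTER_LANCZOS4))"
```

```text
t 29.95 tilt along tool x 7.0, along tool y(jaws) -19.6 toolz [-0.071  0.346 -0.936] jaw dir -58.0 q [-0.261  0.495  1.69   0.354  1.148  0.595] pos [567.407   5.446 186.4  ]
30.0 [566.83837598   5.00596579 186.48836426] [ 1.33922973  0.13408383 -0.21646933] [-0.31373917  0.02903402  0.02342824] 0.4450134203383727
```

```bash
python3 -c "
from fitbar import *
fit(crop([(208,205),(293,232),(158,305),(238,352),(263,25),(342,48)],x0=290,y0=215))"
```

```text
rimctr [563.5  -2.  116.6] yaw 7.6 lean-left 18.6 pitch 1.0 rms 0.69
```

Call:
drive_tool(
  commands=[
    {"dx":-1,"dy":1,"dz":-5,"yaw":-7},
    {"dx":-1,"dy":1,"dz":-8,"yaw":-7},
    {"dx":0,"dy":1,"dz":-8,"yaw":-7},
    {"dx":0,"dy":0.5,"dz":-6,"yaw":-3.5},
    {"dx":0,"dy":0,"dz":0,"yaw":0},
  ],
  grip=0.45,
)

```text
t: 30.42
eef_pos: [564.4, 9.7, 158.5]
tcp_rot: [-2.798, -0.114, 0.095]
ft_force: [-0.2, 0.1, -0.2]
opening: 0.449
```

```bash
python3 tilt.py; python3 look.py s34
```

```text
t 30.4167 tilt along tool x 7.0, along tool y(jaws) -19.7 toolz [ 0.075  0.345 -0.936] jaw dir -82.2 q [-0.273  0.475  1.824  0.46   0.919  0.886] pos [564.397   9.723 158.462]
30.4667 [564.94180328   9.56685237 159.02643972] [-0.12420009  0.02956804  0.63981388] [-0.22819632  0.1556493   0.01631871] 0.4514943330369882
```

Call:
drive_tool(
  commands=[
    {"dx":0,"dy":-0.5,"dz":-9,"yaw":0},
    {"dx":0,"dy":0,"dz":-6,"yaw":0},
    {"dx":0,"dy":0,"dz":-2,"yaw":0},
  ],
  grip=0.42,
)

```text
t: 30.72
eef_pos: [565.0, 8.8, 140.7]
tcp_rot: [-2.798, -0.114, 0.097]
ft_force: [1.0, 0.7, -0.3]
opening: 0.42
```

Call:
drive_tool(
  commands=[
    {"dx":0,"dy":0,"dz":-1,"yaw":0},
    {"dx":0,"dy":0,"dz":-2,"yaw":0},
    {"dx":0,"dy":0,"dz":0,"yaw":0},
  ],
  grip=0.05,
)

```text
t: 30.97
eef_pos: [565.3, 8.5, 138.5]
tcp_rot: [-2.799, -0.115, 0.095]
ft_force: [0.0, -4.4, 2.1]
opening: 0.267
```

```bash
python3 look.py s35;python3 flow.py s34 s35
```

```text
31.0167 [565.47050178   8.19549806 138.76469638] [-0.39096854 -5.70594182  1.23513551] [-1.44084119  0.278322    0.00830656] 0.26415280270368935
baseL d= [ 0.03 -0.16] cc 0.996
baseF d= [ 0.13 -0.13] cc 0.995
chalk d= [ 0.07 -0.05] cc 0.996
shoulderR d= [-0.05 -0.03] cc 0.989
headF d= [ 0.61 -0.06] cc 0.969
headR d= [0.52 0.05] cc 0.96
finger d= [0.05 0.67] cc 0.209
```

Call:
drive_tool(
  commands=[
    {"dx":0,"dy":-1.5,"dz":0,"yaw":0},
    {"dx":0,"dy":-1.5,"dz":0,"yaw":0},
    {"dx":0,"dy":-1,"dz":0,"yaw":0},
  ],
  grip=0.05,
)

```text
t: 31.27
eef_pos: [565.5, 4.6, 139.4]
tcp_rot: [-2.798, -0.116, 0.095]
ft_force: [-0.7, -1.4, 5.9]
opening: 0.243
```

```bash
python3 look.py s36;python3 flow.py s35 s36
```

```text
31.3167 [565.50591418   4.48392756 139.36117057] [-0.02510126 -3.22113724  5.41286743] [-0.53385763  0.11386435 -0.0333557 ] 0.23845978911715324
baseL d= [-0.    0.08] cc 0.997
baseF d= [-0.02 -0.02] cc 0.995
chalk d= [-0.07  0.03] cc 0.996
shoulderR d= [-0.28 -0.2 ] cc 0.993
headF d= [-1.45 -0.32] cc 0.969
headR d= [-1.42 -1.19] cc 0.977
finger d= [-2.73 -0.83] cc 0.925
```

Working: the jar is still and the stopper is turning right. I'll continue in −y.

Call:
drive_tool(
  commands=[
    {"dx":0,"dy":-1.5,"dz":0,"yaw":0},
    {"dx":0,"dy":-1.5,"dz":0,"yaw":0},
    {"dx":0,"dy":-1,"dz":0,"yaw":0},
  ],
  grip=0.05,
)

```text
t: 31.57
eef_pos: [565.3, 1.3, 139.4]
tcp_rot: [-2.797, -0.116, 0.094]
ft_force: [1.2, 4.0, 7.0]
opening: 0.219
```

Call:
drive_tool(
  commands=[
    {"dx":0,"dy":-1.5,"dz":0,"yaw":0},
    {"dx":0,"dy":-1.5,"dz":0,"yaw":0},
  ],
  grip=0.05,
)

```text
t: 31.73
eef_pos: [565.2, -1.4, 139.5]
tcp_rot: [-2.797, -0.116, 0.095]
ft_force: [0.8, 3.5, 2.7]
opening: 0.21
```

```bash
python3 look.py s37;python3 flow.py s36 s37
```

```text
31.7833 [565.16424765  -1.70850473 139.30473861] [1.13212477 2.7579211  2.58154309] [ 0.37918704  0.05029861 -0.00387433] 0.20768249623829138
baseL d= [-0.03 -0.09] cc 0.996
baseF d= [ 0.03 -0.13] cc 0.995
chalk d= [-0.04 -0.17] cc 0.996
shoulderR d= [-0.26 -0.22] cc 0.994
headF d= [-1.83 -0.42] cc 0.917
headR d= [-1.45 -1.39] cc 0.964
finger d= [-4.47 -1.34] cc 0.919
```

Good, the jar is stationary and the stopper is near upright and turning right.

Call:
drive_tool(
  commands=[
    {"dx":0,"dy":-1.5,"dz":0,"yaw":0},
    {"dx":0,"dy":-1.5,"dz":0,"yaw":0},
    {"dx":0,"dy":-1.5,"dz":0,"yaw":0},
  ],
  grip=0.05,
)

```text
t: 32.03
eef_pos: [565.0, -6.2, 139.0]
tcp_rot: [-2.798, -0.115, 0.095]
ft_force: [0.2, 2.1, -1.2]
opening: 0.193
```

Call:
drive_tool(
  commands=[
    {"dx":0,"dy":-1.5,"dz":0,"yaw":0},
    {"dx":0,"dy":-1,"dz":0,"yaw":0},
  ],
  grip=0.05,
)

```text
t: 32.2
eef_pos: [565.0, -9.1, 138.7]
tcp_rot: [-2.798, -0.115, 0.095]
ft_force: [0.2, 4.2, 1.6]
opening: 0.189
```

```bash
python3 look.py s38;python3 flow.py s37 s38
```

```text
32.25 [565.05273427  -9.21970552 138.68323004] [ 1.75298422  3.07008633 -0.51019779] [ 0.26616763  0.06646327 -0.05454839] 0.18413388279780843
baseL d= [-0.08 -0.47] cc 0.996
baseF d= [ 0.42 -0.52] cc 0.989
chalk d= [-0.12 -0.84] cc 0.992
shoulderR d= [-0.47 -0.71] cc 0.987
headF d= [-2.21 -0.9 ] cc 0.923
headR d= [-1.79 -1.8 ] cc 0.958
finger d= [-5.63 -0.26] cc 0.948
```

Call:
drive_tool(
  commands=[
    {"dx":0,"dy":-1.5,"dz":0,"yaw":0},
    {"dx":0,"dy":-1.5,"dz":0,"yaw":0},
    {"dx":0,"dy":0,"dz":0,"yaw":0},
  ],
  grip=0.05,
)

```text
t: 32.5
eef_pos: [565.4, -12.0, 139.4]
tcp_rot: [-2.798, -0.116, 0.094]
ft_force: [-0.1, 4.6, 6.5]
opening: 0.187
```

```bash
python3 look.py s39;python3 flow.py s38 s39; python3 -c "
from h import *
a=[cv2.imread(f'pics/{n}.png')[215:265,285:335] for n in('s38','s39')]
cv2.imwrite('pics/z39b.png',cv2.resize(np.hstack(a),(800,400),interpolation=cv2.INTER_LANCZOS4))"
```

```text
32.55 [565.32553035 -11.93749587 139.36281106] [-0.33413907  4.81636221  6.5781205 ] [ 1.12237002  0.07087922 -0.01235209] 0.1870549391056778
baseL d= [-0.23 -0.32] cc 0.995
baseF d= [ 0.06 -0.42] cc 0.992
chalk d= [-0.3  -0.75] cc 0.992
shoulderR d= [-0.58 -0.83] cc 0.985
headF d= [-1.53 -0.78] cc 0.994
headR d= [-1.35 -1.1 ] cc 0.989
finger d= [-2.01 -0.63] cc 0.993
```

```bash
python3 -c "
import fitbar
from fitbar import *
fitbar.L=L[:4]
fit(crop([(122,203),(207,207),(122,315),(205,345)],x0=285,y0=215))
fitbar.L=np.vstack([L[:4]])
fit(crop([(137,205),(230,207),(138,317),(220,340)],x0=285,y0=215))
"
```

```text
rimctr [564.3  -9.3 114.5] yaw 1.0 lean-left 1.2 pitch 1.6 rms 0.71
rimctr [564.2  -9.7 115.4] yaw 7.7 lean-left 2.2 pitch 2.1 rms 0.68
```

Call:
drive_tool(
  commands=[
    {"dx":0,"dy":0,"dz":0,"yaw":0},
    {"dx":0,"dy":2.5,"dz":-1,"yaw":0},
    {"dx":0,"dy":4,"dz":-4,"yaw":0},
  ],
  grip=0.33,
)

```text
t: 32.8
eef_pos: [565.3, -6.1, 133.8]
tcp_rot: [-2.799, -0.116, 0.095]
ft_force: [-0.4, -0.3, 0.1]
opening: 0.311
```

Call:
drive_tool(
  commands=[
    {"dx":0,"dy":0,"dz":-1,"yaw":0},
    {"dx":0,"dy":0,"dz":-1,"yaw":0},
    {"dx":0,"dy":0,"dz":0,"yaw":0},
  ],
  grip=0.05,
)

```text
t: 33.05
eef_pos: [565.0, -5.7, 131.4]
tcp_rot: [-2.798, -0.115, 0.095]
ft_force: [-0.5, 0.4, -2.6]
opening: 0.212
```

```bash
python3 look.py s40;python3 flow.py s39 s40
```

```text
33.1 [564.96594806  -5.75043917 131.41979938] [-0.23415265 -0.08410574 -3.05109191] [-0.41250719  0.24241664 -0.01686325] 0.20790722901071715
baseL d= [0.34 0.65] cc 0.995
baseF d= [0.2 0.4] cc 0.961
chalk d= [0.45 1.6 ] cc 0.978
shoulderR d= [0.69 1.63] cc 0.937
headF d= [2.82 1.8 ] cc 0.948
headR d= [2.44 2.51] cc 0.99
finger d= [5.   3.01] cc 0.97
```

Call:
drive_tool(
  commands=[
    {"dx":0,"dy":-1.5,"dz":0,"yaw":0},
    {"dx":0,"dy":-1.5,"dz":0,"yaw":0},
    {"dx":0,"dy":-1,"dz":0,"yaw":0},
  ],
  grip=0.05,
)

```text
t: 33.35
eef_pos: [565.2, -9.8, 132.1]
tcp_rot: [-2.798, -0.116, 0.095]
ft_force: [-1.1, 3.2, 2.6]
opening: 0.199
```

Call:
drive_tool(
  commands=[
    {"dx":0,"dy":-1.5,"dz":0.3,"yaw":0},
    {"dx":0,"dy":-1,"dz":0.3,"yaw":0},
  ],
  grip=0.05,
)

```text
t: 33.52
eef_pos: [565.3, -12.2, 132.8]
tcp_rot: [-2.798, -0.116, 0.095]
ft_force: [-0.8, 3.7, 5.0]
opening: 0.194
```

```bash
python3 look.py s41;python3 flow.py s40 s41;python3 -c "
from h import *
a=[cv2.imread(f'pics/{n}.png')[215:265,285:335] for n in('s40','s41')]
cv2.imwrite('pics/z41b.png',cv2.resize(np.hstack(a),(800,400),interpolation=cv2.INTER_LANCZOS4))"
```

```text
33.5667 [565.36299036 -12.37459101 132.87636205] [-0.32118577  3.45360028  5.07892507] [0.61003051 0.18342422 0.03582483] 0.19471490027118615
baseL d= [-0.4  -0.61] cc 0.994
baseF d= [ 0.2  -0.73] cc 0.977
chalk d= [-0.56 -1.56] cc 0.981
shoulderR d= [-1.28 -1.83] cc 0.962
headF d= [-3.26 -1.66] cc 0.971
headR d= [-2.83 -2.53] cc 0.974
finger d= [-4.94 -1.48] cc 0.988
```

```bash
python3 -c "
import fitbar
from fitbar import *
fitbar.L=L[:4]
fit(crop([(110,203),(205,210),(120,322),(207,338)],x0=285,y0=215))
"
```

```text
rimctr [564.4 -11.7 114.6] yaw 6.9 lean-left -0.8 pitch 2.2 rms 0.45
```

Call:
drive_tool(
  commands=[
    {"dx":0,"dy":-1,"dz":0.5,"yaw":0},
    {"dx":0,"dy":-1,"dz":0.5,"yaw":0},
    {"dx":0,"dy":0,"dz":0,"yaw":0},
  ],
  grip=0.05,
)

```text
t: 33.82
eef_pos: [565.3, -14.4, 133.6]
tcp_rot: [-2.799, -0.116, 0.095]
ft_force: [-0.2, 3.5, 4.8]
opening: 0.193
```

```bash
python3 look.py s42;python3 flow.py s41 s42
```

```text
33.8667 [565.26033915 -14.30886893 133.58097884] [0.14119951 3.64743995 4.33464132] [0.63077524 0.11566282 0.07014599] 0.19401986711643832
baseL d= [-0.2  -0.33] cc 0.995
baseF d= [ 0.07 -0.44] cc 0.992
chalk d= [-0.27 -0.69] cc 0.993
shoulderR d= [-0.48 -0.61] cc 0.99
headF d= [-1.21 -0.83] cc 0.994
headR d= [-1.04 -1.  ] cc 0.994
finger d= [-1.47 -0.74] cc 0.998
```

Call:
drive_tool(
  commands=[
    {"dx":0,"dy":2,"dz":0.5,"yaw":0},
    {"dx":0,"dy":1,"dz":0.5,"yaw":0},
    {"dx":0,"dy":0,"dz":0,"yaw":0},
  ],
  grip=0.05,
)

```text
t: 34.12
eef_pos: [564.8, -11.4, 133.6]
tcp_rot: [-2.799, -0.114, 0.095]
ft_force: [-0.6, -0.5, -6.6]
opening: 0.19
```

Call:
drive_tool(
  commands=[
    {"dx":0,"dy":0,"dz":0.7,"yaw":0},
    {"dx":0,"dy":0,"dz":0,"yaw":0},
  ],
  grip=0.05,
)

```text
t: 34.28
eef_pos: [564.8, -11.3, 134.6]
tcp_rot: [-2.799, -0.114, 0.095]
ft_force: [0.3, -1.3, -8.1]
opening: 0.19
```

```bash
python3 look.py s43;python3 flow.py s42 s43
```

```text
34.3333 [564.88682646 -11.28774893 134.642026  ] [ 0.58738782 -0.69225853 -8.03093256] [-0.99606706  0.26349706 -0.03764083] 0.18677127515243264
baseL d= [ 1.64 -0.04] cc 0.996
baseF d= [ 1.72 -0.09] cc 0.992
chalk d= [ 1.66 -0.17] cc 0.994
shoulderR d= [ 1.03 -0.19] cc 0.915
headF d= [ 1.9  -0.15] cc 0.988
headR d= [1.95 0.12] cc 0.986
finger d= [ 2.21 -0.27] cc 0.995
```

Call:
drive_tool(
  commands=[
    {"dx":0,"dy":0,"dz":-1.2,"yaw":0},
    {"dx":0,"dy":0,"dz":0,"yaw":0},
  ],
  grip=0.05,
)

```text
t: 34.5
eef_pos: [565.2, -11.1, 134.0]
tcp_rot: [-2.798, -0.116, 0.095]
ft_force: [0.0, 0.8, -3.7]
opening: 0.188
```

```bash
python3 look.py s44;python3 flow.py s43 s44;python3 -c "
from h import *
a=[cv2.imread(f'pics/{n}.png')[210:275,280:345] for n in('s13','s44')]
cv2.imwrite('pics/z44b.png',cv2.resize(np.hstack(a),(800,400),interpolation=cv2.INTER_LANCZOS4))"
```

```text
34.55 [565.21792946 -11.10863022 134.05189084] [-0.47118616  0.55994331 -2.55037353] [-0.4946918   0.24317293  0.03524672] 0.1901421665229635
baseL d= [0.35 0.44] cc 0.997
baseF d= [0.34 0.12] cc 0.99
chalk d= [0.26 0.54] cc 0.994
shoulderR d= [0.16 0.18] cc 0.983
headF d= [0.23 0.58] cc 0.992
headR d= [0.32 0.29] cc 0.99
finger d= [0.1  0.38] cc 0.997
```

Call:
drive_tool(
  commands=[
    {"dx":0,"dy":0,"dz":0,"yaw":0},
    {"dx":0,"dy":0.5,"dz":-2,"yaw":0},
    {"dx":0,"dy":1,"dz":-2.5,"yaw":0},
  ],
  grip=0.27,
)

```text
t: 34.8
eef_pos: [565.5, -9.1, 130.3]
tcp_rot: [-2.797, -0.117, 0.094]
ft_force: [-1.1, 5.3, 7.4]
opening: 0.265
```

Call:
drive_tool(
  commands=[
    {"dx":0,"dy":0,"dz":0,"yaw":0},
    {"dx":0,"dy":0,"dz":0,"yaw":0},
  ],
  grip=0.05,
)

```text
t: 34.97
eef_pos: [565.6, -8.8, 130.5]
tcp_rot: [-2.797, -0.117, 0.095]
ft_force: [-0.3, 3.3, 10.3]
opening: 0.19
```

Call:
drive_tool(
  commands=[
    {"dx":0,"dy":0,"dz":0.5,"yaw":0},
  ],
  grip=0.05,
)

```text
t: 35.05
eef_pos: [565.6, -9.3, 130.8]
tcp_rot: [-2.798, -0.117, 0.095]
ft_force: [-0.3, 1.4, 2.6]
opening: 0.186
```

```bash
python3 look.py s45;python3 flow.py s44 s45
```

```text
35.1 [565.58023872  -9.37792073 130.79346941] [-0.64175134  3.19061128  6.25510673] [0.5206208  0.28513994 0.07045345] 0.19261166514915717
baseL d= [0.5  0.54] cc 0.997
baseF d= [0.4 0.3] cc 0.98
chalk d= [0.4  1.06] cc 0.986
shoulderR d= [0.47 0.94] cc 0.959
headF d= [1.56 1.39] cc 0.983
headR d= [1.46 1.74] cc 0.977
finger d= [1.18 1.69] cc 0.995
```

Call:
drive_tool(
  commands=[
    {"dx":0,"dy":0,"dz":0.7,"yaw":0},
    {"dx":0,"dy":0,"dz":0.3,"yaw":0},
  ],
  grip=0.05,
)

```text
t: 35.27
eef_pos: [565.3, -9.8, 131.0]
tcp_rot: [-2.799, -0.116, 0.095]
ft_force: [-0.1, 1.5, -1.5]
opening: 0.188
```

Call:
drive_tool(
  commands=[
    {"dx":0,"dy":-1,"dz":0.7,"yaw":0},
    {"dx":0,"dy":-0.5,"dz":0.3,"yaw":0},
  ],
  grip=0.05,
)

```text
t: 35.43
eef_pos: [565.1, -11.4, 131.7]
tcp_rot: [-2.799, -0.115, 0.095]
ft_force: [-0.2, 1.4, -3.8]
opening: 0.187
```

```bash
python3 look.py s46;python3 flow.py s45 s46;python3 -c "
from h import *
a=[cv2.imread(f'pics/{n}.png')[210:275,280:345] for n in('s45','s46')]
cv2.imwrite('pics/z46b.png',cv2.resize(np.hstack(a),(800,400),interpolation=cv2.INTER_LANCZOS4))"
```

```text
35.4833 [565.09219967 -11.4430631  131.70324089] [ 0.59910411  0.81891599 -3.21814375] [-0.41601709  0.14097843  0.00487802] 0.18757311678560537
baseL d= [-0.03 -0.31] cc 0.995
baseF d= [ 0.23 -0.56] cc 0.994
chalk d= [-0.34 -0.8 ] cc 0.992
shoulderR d= [-0.55 -0.86] cc 0.989
headF d= [-1.02 -1.08] cc 0.998
headR d= [-1.06 -1.17] cc 0.991
finger d= [-1.26 -0.89] cc 0.996
```

Call:
drive_tool(
  commands=[
    {"dx":0,"dy":0,"dz":-1,"yaw":0},
    {"dx":0,"dy":0.5,"dz":-1.5,"yaw":0},
    {"dx":0,"dy":2,"dz":-2,"yaw":0},
  ],
  grip=0.27,
)

```text
t: 35.73
eef_pos: [565.3, -8.3, 127.9]
tcp_rot: [-2.797, -0.116, 0.094]
ft_force: [-1.2, 2.7, 3.1]
opening: 0.266
```

Call:
drive_tool(
  commands=[
    {"dx":0,"dy":0,"dz":0,"yaw":0},
    {"dx":0,"dy":0,"dz":0,"yaw":0},
  ],
  grip=0.05,
)

```text
t: 35.9
eef_pos: [565.3, -8.0, 128.1]
tcp_rot: [-2.797, -0.116, 0.095]
ft_force: [-1.7, 3.7, 9.1]
opening: 0.197
```

Call:
drive_tool(
  commands=[
    {"dx":0,"dy":0,"dz":0.5,"yaw":0},
    {"dx":0,"dy":0,"dz":0.5,"yaw":0},
  ],
  grip=0.05,
)

```text
t: 36.07
eef_pos: [565.2, -8.7, 128.6]
tcp_rot: [-2.799, -0.116, 0.095]
ft_force: [0.1, 0.9, -0.8]
opening: 0.195
```

Call:
drive_tool(
  commands=[
    {"dx":0,"dy":-0.7,"dz":0.5,"yaw":0},
    {"dx":0,"dy":-0.7,"dz":0.4,"yaw":0},
  ],
  grip=0.05,
)

```text
t: 36.23
eef_pos: [565.1, -10.2, 129.1]
tcp_rot: [-2.799, -0.115, 0.095]
ft_force: [-0.9, 1.4, -0.5]
opening: 0.189
```

```bash
python3 look.py s47;python3 flow.py s46 s47
```

```text
36.2833 [565.13827925 -10.36539953 129.1535183 ] [0.68300304 1.36947198 0.55520038] [-0.27866201  0.22555258 -0.01200407] 0.18850687007247696
baseL d= [0.28 0.3 ] cc 0.997
baseF d= [0.12 0.03] cc 0.993
chalk d= [0.08 0.27] cc 0.997
shoulderR d= [0.05 0.15] cc 0.989
headF d= [0.5  0.28] cc 0.991
headR d= [0.45 0.27] cc 0.991
finger d= [0.89 0.93] cc 0.996
```

Call:
drive_tool(
  commands=[
    {"dx":0,"dy":-0.8,"dz":0.4,"yaw":0},
    {"dx":0,"dy":-0.8,"dz":0.4,"yaw":0},
  ],
  grip=0.05,
)

```text
t: 36.45
eef_pos: [565.0, -11.9, 129.8]
tcp_rot: [-2.799, -0.115, 0.095]
ft_force: [0.3, 1.0, -3.9]
opening: 0.191
```

Call:
drive_tool(
  commands=[
    {"dx":0,"dy":-0.8,"dz":0.4,"yaw":0},
    {"dx":0,"dy":-0.8,"dz":0.4,"yaw":0},
  ],
  grip=0.05,
)

```text
t: 36.62
eef_pos: [565.0, -13.5, 130.6]
tcp_rot: [-2.799, -0.115, 0.095]
ft_force: [-0.2, 0.7, -6.3]
opening: 0.187
```

```bash
python3 look.py s48;python3 flow.py s47 s48;python3 -c "
from h import *
a=[cv2.imread(f'pics/{n}.png')[210:275,280:345] for n in('s47','s48')]
cv2.imwrite('pics/z48b.png',cv2.resize(np.hstack(a),(800,400),interpolation=cv2.INTER_LANCZOS4))"
```

```text
36.6667 [564.98510068 -13.62502449 130.62051397] [ 0.75104066  0.15043713 -6.88537538] [-0.80004702  0.22040859  0.00900958] 0.18623626538178575
baseL d= [-0.06 -0.42] cc 0.996
baseF d= [-0.16 -0.75] cc 0.99
chalk d= [-0.44 -1.21] cc 0.988
shoulderR d= [-0.87 -1.45] cc 0.981
headF d= [-1.86 -1.45] cc 0.99
headR d= [-1.66 -1.83] cc 0.98
finger d= [-2.34 -1.32] cc 0.997
```

Call:
drive_tool(
  commands=[
    {"dx":0,"dy":0.5,"dz":-1.5,"yaw":0},
    {"dx":0,"dy":1,"dz":-1.5,"yaw":0},
    {"dx":0,"dy":1.5,"dz":-1,"yaw":0},
  ],
  grip=0.26,
)

```text
t: 36.92
eef_pos: [565.2, -9.8, 127.2]
tcp_rot: [-2.797, -0.116, 0.095]
ft_force: [-0.8, 4.3, 3.8]
opening: 0.256
```

Call:
drive_tool(
  commands=[
    {"dx":0,"dy":0,"dz":0,"yaw":0},
    {"dx":0,"dy":0,"dz":0,"yaw":0},
  ],
  grip=0.05,
)

```text
t: 37.08
eef_pos: [565.5, -9.5, 127.8]
tcp_rot: [-2.798, -0.117, 0.095]
ft_force: [-0.9, 3.7, 11.3]
opening: 0.192
```

Call:
drive_tool(
  commands=[
    {"dx":0,"dy":-0.5,"dz":0.5,"yaw":0},
    {"dx":0,"dy":-0.7,"dz":0.3,"yaw":0},
  ],
  grip=0.05,
)

```text
t: 37.25
eef_pos: [565.4, -11.1, 128.4]
tcp_rot: [-2.799, -0.117, 0.095]
ft_force: [-0.2, 2.8, 5.0]
opening: 0.192
```

Call:
drive_tool(
  commands=[
    {"dx":0,"dy":-0.8,"dz":0.2,"yaw":0},
    {"dx":0,"dy":-0.8,"dz":0.2,"yaw":0},
  ],
  grip=0.05,
)

```text
t: 37.42
eef_pos: [565.5, -12.7, 128.9]
tcp_rot: [-2.798, -0.117, 0.095]
ft_force: [-0.1, 4.4, 7.8]
opening: 0.191
```

```bash
python3 look.py s49;python3 flow.py s47 s49;python3 -c "
from h import *
a=[cv2.imread(f'pics/{n}.png')[210:275,280:345] for n in('s48','s49')]
cv2.imwrite('pics/z49b.png',cv2.resize(np.hstack(a),(800,400),interpolation=cv2.INTER_LANCZOS4))"
```

```text
37.4667 [565.5737938  -12.81030792 128.97133981] [-0.7133465   3.10645419  8.056137  ] [0.62254922 0.14266593 0.05020682] 0.1872230952127139
baseL d= [-0.03 -0.03] cc 0.996
baseF d= [-0.16 -0.39] cc 0.995
chalk d= [-0.35 -0.63] cc 0.992
shoulderR d= [-0.65 -0.91] cc 0.986
headF d= [-1.37 -0.64] cc 0.992
headR d= [-1.41 -1.01] cc 0.982
finger d= [-1.86 -0.19] cc 0.997
```

Call:
drive_tool(
  commands=[
    {"dx":0,"dy":0.3,"dz":0.6,"yaw":0},
    {"dx":0,"dy":0.3,"dz":0.5,"yaw":0},
  ],
  grip=0.05,
)

```text
t: 37.63
eef_pos: [565.1, -12.5, 129.2]
tcp_rot: [-2.799, -0.116, 0.095]
ft_force: [-0.2, -0.2, -4.1]
opening: 0.192
```

Call:
drive_tool(
  commands=[
    {"dx":0,"dy":-0.7,"dz":0.5,"yaw":0},
    {"dx":0,"dy":-0.7,"dz":0.5,"yaw":0},
  ],
  grip=0.05,
)

```text
t: 37.8
eef_pos: [565.0, -14.0, 129.8]
tcp_rot: [-2.799, -0.115, 0.095]
ft_force: [0.1, 0.1, -5.2]
opening: 0.19
```

```bash
python3 look.py s50;python3 flow.py s49 s50;python3 -c "
from h import *
a=[cv2.imread(f'pics/{n}.png')[210:275,280:345] for n in('s49','s50')]
cv2.imwrite('pics/z50b.png',cv2.resize(np.hstack(a),(800,400),interpolation=cv2.INTER_LANCZOS4))"
```

```text
37.85 [565.04543832 -14.21343271 129.89437581] [ 0.55230279 -0.16356733 -4.7126668 ] [-0.76951602  0.19593817  0.02087809] 0.18717907823854718
baseL d= [ 0.01 -0.37] cc 0.996
baseF d= [ 0.12 -0.55] cc 0.994
chalk d= [-0.2  -0.72] cc 0.994
shoulderR d= [-0.37 -0.69] cc 0.989
headF d= [-0.77 -0.86] cc 0.994
headR d= [-0.63 -0.85] cc 0.99
finger d= [-0.74 -0.95] cc 0.997
```

Call:
drive_tool(
  commands=[
    {"dx":0,"dy":1.3,"dz":-0.6,"yaw":0},
    {"dx":0,"dy":1.3,"dz":-0.6,"yaw":0},
    {"dx":0,"dy":1,"dz":-0.3,"yaw":0},
  ],
  grip=0.05,
)

```text
t: 38.1
eef_pos: [565.3, -10.2, 128.8]
tcp_rot: [-2.799, -0.116, 0.095]
ft_force: [0.0, 0.6, 0.6]
opening: 0.191
```

Call:
drive_tool(
  commands=[
    {"dx":0,"dy":1,"dz":0,"yaw":0},
    {"dx":0,"dy":1,"dz":0,"yaw":0},
  ],
  grip=0.05,
)

```text
t: 38.27
eef_pos: [565.0, -8.0, 128.8]
tcp_rot: [-2.798, -0.115, 0.095]
ft_force: [-2.0, 1.0, -0.7]
opening: 0.19
```

```bash
python3 look.py s51;python3 flow.py s50 s51;python3 -c "
from h import *
a=[cv2.imread(f'pics/{n}.png')[210:275,280:345] for n in('s50','s51')]
cv2.imwrite('pics/z51b.png',cv2.resize(np.hstack(a),(800,400),interpolation=cv2.INTER_LANCZOS4))"
```

```text
38.3167 [564.84972372  -7.80954994 128.72286425] [-1.6488814   1.98649563  1.73957722] [-0.17740435  0.40025338  0.10165702] 0.18646939912270832
baseL d= [0.88 1.34] cc 0.996
baseF d= [0.55 0.76] cc 0.918
chalk d= [0.79 2.58] cc 0.957
shoulderR d= [1.62 4.27] cc 0.909
headF d= [3.67 2.69] cc 0.968
headR d= [3.29 3.2 ] cc 0.954
finger d= [4.05 1.32] cc 0.998
```

Call:
drive_tool(
  commands=[
    {"dx":0,"dy":1,"dz":0,"yaw":0},
    {"dx":0,"dy":1,"dz":0.2,"yaw":0},
  ],
  grip=0.05,
)

```text
t: 38.48
eef_pos: [564.8, -6.4, 128.7]
tcp_rot: [-2.799, -0.115, 0.095]
ft_force: [-2.1, -2.6, -1.4]
opening: 0.188
```

Call:
drive_tool(
  commands=[
    {"dx":0,"dy":1,"dz":0.2,"yaw":0},
    {"dx":0,"dy":1,"dz":0.2,"yaw":0},
  ],
  grip=0.05,
)

```text
t: 38.65
eef_pos: [565.0, -4.4, 128.9]
tcp_rot: [-2.799, -0.115, 0.095]
ft_force: [0.9, -1.3, -6.8]
opening: 0.191
```

```bash
python3 look.py s52;python3 flow.py s51 s52;python3 -c "
from h import *
a=[cv2.imread(f'pics/{n}.png')[210:275,280:345] for n in('s51','s52')]
cv2.imwrite('pics/z52b.png',cv2.resize(np.hstack(a),(800,400),interpolation=cv2.INTER_LANCZOS4))"
```

```text
38.7 [565.04158115  -4.19283232 128.95256073] [-1.11247262 -0.48057412 -8.21914952] [-1.12832354  0.23053877 -0.03508609] 0.18744113438165724
baseL d= [1.71 0.66] cc 0.996
baseF d= [1.56 0.55] cc 0.991
chalk d= [1.59 0.75] cc 0.996
shoulderR d= [0.93 0.23] cc 0.908
headF d= [2.33 0.63] cc 0.99
headR d= [2.19 0.83] cc 0.992
finger d= [2.52 0.54] cc 0.996
```

Call:
drive_tool(
  commands=[
    {"dx":0,"dy":0,"dz":-1,"yaw":0},
    {"dx":0,"dy":0.3,"dz":-1.5,"yaw":0},
    {"dx":0,"dy":0.7,"dz":-1,"yaw":0},
  ],
  grip=0.24,
)

```text
t: 38.95
eef_pos: [565.5, -3.3, 126.0]
tcp_rot: [-2.798, -0.116, 0.094]
ft_force: [-1.6, 0.6, 0.2]
opening: 0.234
```

Call:
drive_tool(
  commands=[
    {"dx":0,"dy":0.7,"dz":0,"yaw":0},
    {"dx":0,"dy":0.7,"dz":0,"yaw":0},
  ],
  grip=0.05,
)

```text
t: 39.12
eef_pos: [565.4, -2.2, 126.1]
tcp_rot: [-2.799, -0.116, 0.095]
ft_force: [-2.5, -4.2, 4.2]
opening: 0.194
```

Call:
drive_tool(
  commands=[
    {"dx":0,"dy":0.7,"dz":0.4,"yaw":0},
    {"dx":0,"dy":0,"dz":0.4,"yaw":0},
  ],
  grip=0.05,
)

```text
t: 39.28
eef_pos: [565.4, -1.7, 126.7]
tcp_rot: [-2.8, -0.116, 0.095]
ft_force: [-0.3, -4.2, -1.9]
opening: 0.189
```

```bash
python3 look.py s53;python3 flow.py s52 s53;python3 -c "
from h import *
a=[cv2.imread(f'pics/{n}.png')[210:275,280:345] for n in('s52','s53')]
cv2.imwrite('pics/z53b.png',cv2.resize(np.hstack(a),(800,400),interpolation=cv2.INTER_LANCZOS4))"
```

```text
39.3333 [565.35523002  -1.64591612 126.7307076 ] [-0.08835278 -4.72263309  0.44737143] [-1.32315754  0.25416731 -0.05136024] 0.1885884159463527
baseL d= [0.92 0.43] cc 0.995
baseF d= [0.74 0.23] cc 0.995
chalk d= [0.81 0.35] cc 0.997
shoulderR d= [0.48 0.11] cc 0.956
headF d= [1.42 0.1 ] cc 0.98
headR d= [ 1.29 -0.  ] cc 0.987
finger d= [1.77 1.71] cc 0.992
```

Call:
drive_tool(
  commands=[
    {"dx":0,"dy":-1,"dz":0.4,"yaw":0},
    {"dx":0,"dy":-0.7,"dz":0.4,"yaw":0},
  ],
  grip=0.05,
)

```text
t: 39.5
eef_pos: [565.0, -2.8, 127.2]
tcp_rot: [-2.798, -0.115, 0.095]
ft_force: [1.4, -0.0, -2.1]
opening: 0.185
```

Call:
drive_tool(
  commands=[
    {"dx":0,"dy":-1,"dz":0.4,"yaw":0},
    {"dx":0,"dy":-1,"dz":0.4,"yaw":0},
  ],
  grip=0.05,
)

```text
t: 39.67
eef_pos: [565.1, -4.7, 128.2]
tcp_rot: [-2.798, -0.115, 0.095]
ft_force: [-0.4, 1.5, -2.7]
opening: 0.174
```

```bash
python3 look.py s54;python3 flow.py s53 s54;python3 -c "
from h import *
a=[cv2.imread(f'pics/{n}.png')[210:275,280:345] for n in('s53','s54')]
cv2.imwrite('pics/z54b.png',cv2.resize(np.hstack(a),(800,400),interpolation=cv2.INTER_LANCZOS4))"
```

```text
39.7167 [565.15603159  -4.88579683 128.32436196] [ 0.860274    0.50979963 -1.24142145] [-0.56499242  0.12208561 -0.05024774] 0.17677418714380716
baseL d= [0.22 0.04] cc 0.996
baseF d= [ 0.11 -0.21] cc 0.997
chalk d= [ 0.06 -0.27] cc 0.998
shoulderR d= [-0.13 -0.37] cc 0.987
headF d= [-0.99 -0.7 ] cc 0.964
headR d= [-0.91 -1.6 ] cc 0.977
finger d= [-2.4  -1.56] cc 0.995
```

Call:
drive_tool(
  commands=[
    {"dx":0,"dy":-1,"dz":0.6,"yaw":0},
    {"dx":0,"dy":-0.7,"dz":0.8,"yaw":0},
    {"dx":0,"dy":0,"dz":0.8,"yaw":0},
  ],
  grip=0.05,
)

```text
t: 39.97
eef_pos: [564.8, -6.8, 130.0]
tcp_rot: [-2.799, -0.114, 0.095]
ft_force: [-0.0, -0.8, -9.3]
opening: 0.173
```

Call:
drive_tool(
  commands=[
    {"dx":0,"dy":0,"dz":1,"yaw":0},
    {"dx":0,"dy":0,"dz":1,"yaw":0},
  ],
  grip=0.05,
)

```text
t: 40.13
eef_pos: [564.8, -6.6, 132.1]
tcp_rot: [-2.798, -0.115, 0.095]
ft_force: [-0.1, 0.2, -8.7]
opening: 0.168
```

```bash
python3 look.py s55;python3 flow.py s54 s55
```

```text
40.1833 [564.96547281  -6.58161571 132.40013759] [ 0.62232826 -1.05768204 -6.91221907] [-0.94052871  0.21054259  0.03233728] 0.170963747491477
baseL d= [ 2.75 -0.35] cc 0.992
baseF d= [ 2.69 -0.9 ] cc 0.97
chalk d= [ 2.18 -1.63] cc 0.974
shoulderR d= [ 0.7  -2.88] cc 0.881
headF d= [-0.35 -2.11] cc 0.983
headR d= [-0.22 -2.82] cc 0.987
finger d= [-1.43 -2.34] cc 0.994
```

Call:
drive_tool(
  commands=[
    {"dx":0,"dy":0.5,"dz":-1,"yaw":0},
    {"dx":0,"dy":0.5,"dz":-0.8,"yaw":0},
  ],
  grip=0.05,
)

```text
t: 40.35
eef_pos: [565.4, -5.1, 131.4]
tcp_rot: [-2.797, -0.116, 0.094]
ft_force: [-2.4, 4.2, 8.3]
opening: 0.166
```

```bash
python3 look.py s56;python3 flow.py s54 s56;python3 -c "
from h import *
a=[cv2.imread(f'pics/{n}.png')[210:275,285:350] for n in('s54','s56')]
cv2.imwrite('pics/z56b.png',cv2.resize(np.hstack(a),(800,400),interpolation=cv2.INTER_LANCZOS4))"
```

```text
40.4 [565.33461226  -4.8849928  131.33904086] [-1.01996971  2.9099008   3.98444146] [0.37042334 0.41968949 0.15436262] 0.163127406974292
baseL d= [3.35 0.18] cc 0.996
baseF d= [ 3.44 -0.13] cc 0.982
chalk d= [ 3.01 -0.57] cc 0.99
shoulderR d= [ 1.45 -1.98] cc 0.805
headF d= [ 1.1  -0.92] cc 0.973
headR d= [ 1.11 -1.73] cc 0.974
finger d= [-0.5  -1.55] cc 0.991
```

```bash
python3 -c "
import fitbar
from fitbar import *
fitbar.L=L[:4]
fit(crop([(105,190),(172,193),(133,285),(198,290)],x0=285,y0=210,s=400/65))
fit(crop([(100,180),(172,188),(135,278),(203,285)],x0=285,y0=210,s=400/65))
fit(crop([(195,235),(265,238),(192,312),(260,328)],x0=280,y0=210,s=400/65))
"; python3 tilt.py
```

```text
rimctr [564.2   0.8 116.5] yaw 3.1 lean-left -10.8 pitch 2.6 rms 0.48
rimctr [564.6   2.9 119. ] yaw 0.5 lean-left -12.5 pitch 2.9 rms 0.55
rimctr [563.9   3.4 108.3] yaw 8.3 lean-left 2.6 pitch 4.3 rms 0.82
t 40.4 tilt along tool x 7.1, along tool y(jaws) -19.7 toolz [ 0.077  0.346 -0.935] jaw dir -82.2 q [-0.299  0.516  1.841  0.479  0.874  0.829] pos [565.335  -4.885 131.339]
```

Call:
drive_tool(
  commands=[
    {"dx":0,"dy":1.2,"dz":0.3,"yaw":0},
    {"dx":0,"dy":1.2,"dz":0.6,"yaw":0},
    {"dx":0,"dy":1.2,"dz":0.6,"yaw":0},
    {"dx":0,"dy":-1,"dz":0.8,"yaw":0},
    {"dx":0,"dy":-1.2,"dz":0.8,"yaw":0},
  ],
  grip=0.05,
)

```text
t: 40.82
eef_pos: [564.9, -4.2, 133.4]
tcp_rot: [-2.799, -0.115, 0.095]
ft_force: [-0.2, -0.6, -8.1]
opening: 0.165
```

```bash
python3 look.py s57;python3 flow.py s56 s57
```

```text
40.8667 [565.02130547  -4.46215371 133.5304642 ] [ 0.01860597 -0.89723243 -7.5616069 ] [-1.00714629  0.21783615  0.03816118] 0.17081310671572097
baseL d= [ 1.52 -0.02] cc 0.996
baseF d= [ 1.43 -0.31] cc 0.994
chalk d= [ 1.34 -0.62] cc 0.99
shoulderR d= [ 0.5  -1.08] cc 0.95
headF d= [ 0.51 -0.95] cc 0.993
headR d= [ 0.52 -0.99] cc 0.993
finger d= [ 0.7  -1.22] cc 0.996
```

Call:
drive_tool(
  commands=[
    {"dx":0,"dy":1,"dz":-0.8,"yaw":0},
    {"dx":0,"dy":0.5,"dz":-0.4,"yaw":0},
  ],
  grip=0.05,
)

```text
t: 41.03
eef_pos: [565.3, -2.7, 132.7]
tcp_rot: [-2.799, -0.116, 0.095]
ft_force: [-0.9, 0.3, -1.8]
opening: 0.167
```

Call:
drive_tool(
  commands=[
    {"dx":0,"dy":-1.5,"dz":1.2,"yaw":0},
  ],
  grip=0.05,
)

```text
t: 41.12
eef_pos: [565.0, -3.8, 133.7]
tcp_rot: [-2.798, -0.115, 0.095]
ft_force: [0.3, 2.0, -5.4]
opening: 0.167
```

```bash
python3 look.py s58; python3 flow.py s57 s58; cat flow.py | head -30
```

```text
41.1667 [565.1041384   -4.16947524 133.93060738] [-0.23855008  1.7623648  -3.48993049] [-0.25134417  0.25383444  0.03582372] 0.16829767190935394
baseL d= [0.13 0.37] cc 0.999
baseF d= [0.11 0.37] cc 0.994
chalk d= [0.28 0.55] cc 0.995
shoulderR d= [0.39 0.84] cc 0.973
headF d= [0.82 0.47] cc 0.99
headR d= [0.67 0.35] cc 0.991
finger d= [ 0.2  -0.16] cc 0.997
import sys
from h import *
def flow(f1,f2,boxes):
    a,b=[cv2.imread(f'pics/{f}.png',0) for f in(f1,f2)]
    for n,(x0,y0,x1,y1) in boxes.items():
        A=a[y0:y1,x0:x1];best=None;rs=[]
        A=np.float32(A)
        M=np.eye(2,3,dtype=np.float32)
        try:
            cc,M=cv2.findTransformECC(A,np.float32(b),np.array([[1,0,x0],[0,1,y0]],np.float32),cv2.MOTION_TRANSLATION,(3,200,1e-5),None,3)
            print(n,'d=',(M[:,2]-[x0,y0]).round(2),'cc',round(cc,3))
        except Exception as e: print(n,'fail')
B={'baseL':(284,295,300,325),'baseF':(300,316,345,332),'chalk':(300,285,345,312),'shoulderR':(340,265,362,290),'headF':(302,255,345,272),'headR':(328,245,348,266),'finger':(309,225,330,252)}
if __name__=='__main__': flow(sys.argv[1],sys.argv[2],B)
```

Call:
drive_tool(
  commands=[
    {"dx":0,"dy":0,"dz":40,"yaw":0},
    {"dx":0,"dy":0,"dz":10,"yaw":0},
  ],
  grip=0.05,
)

```text
t: 41.33
eef_pos: [566.4, -4.5, 187.5]
tcp_rot: [-2.799, -0.119, 0.094]
ft_force: [0.8, 0.2, 0.6]
opening: 0.174
```

```bash
python3 look.py s59
```

```text
41.3833 [566.82327946  -4.5654145  188.09125624] [ 0.31086511 -1.07816631  1.54001177] [-0.25329114  0.21433625  0.05483164] 0.1668794585958066
```

View pics/s59c.png

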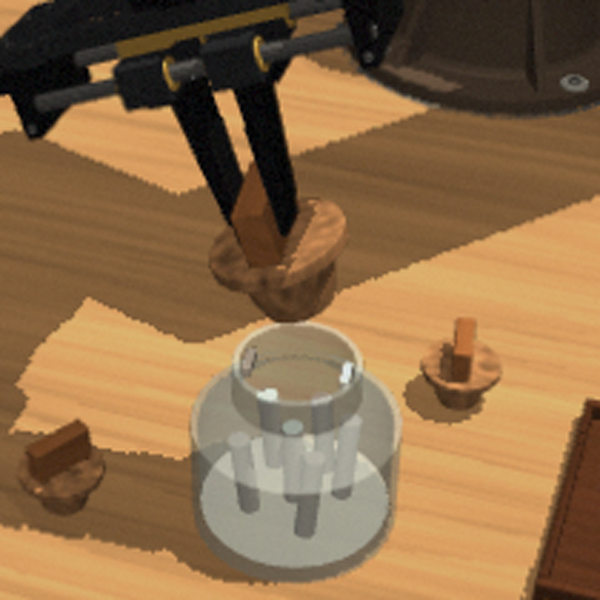

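Call:
drive_tool(
  commands=[
    {"dx":-9,"dy":35,"dz":0,"yaw":0},
    {"dx":-9,"dy":35,"dz":0,"yaw":0},
    {"dx":-9,"dy":35,"dz":0,"yaw":0},
    {"dx":-9,"dy":35,"dz":0,"yaw":0},
    {"dx":-9,"dy":35,"dz":0,"yaw":0},
  ],
  grip=0.05,
)

```text
t: 41.8
eef_pos: [519.5, 172.2, 183.6]
tcp_rot: [-2.798, -0.116, 0.094]
ft_force: [0.5, 0.1, -0.1]
opening: 0.166
```

Call:
drive_tool(
  commands=[
    {"dx":-9,"dy":32,"dz":-10,"yaw":0},
    {"dx":0,"dy":0,"dz":-35,"yaw":0},
    {"dx":0,"dy":0,"dz":-35,"yaw":0},
    {"dx":0,"dy":0,"dz":-20,"yaw":0},
    {"dx":0,"dy":0,"dz":0,"yaw":0},
  ],
  grip=0.05,
)

```text
t: 42.22
eef_pos: [509.3, 202.8, 80.0]
tcp_rot: [-2.799, -0.109, 0.095]
ft_force: [0.1, -0.5, -0.9]
opening: 0.167
```

```bash
cat look.py; sed -i 's/^#CROP.*//' look.py; python3 look.py s60; python3 tilt.py; python3 -c "
import cv2;a=cv2.imread('pics/s60.png')[130:430,300:640];cv2.imwrite('pics/s60t.png',cv2.resize(a,None,fx=2,fy=2,interpolation=cv2.INTER_CUBIC))"
```

```text
import sys
from h import *
f=sys.argv[1]
im=shot('scene',f+'.png');s=env.state();print(s['t'],s['eef_pos'],s['ft_force'],s['moment'],s['opening'])
cv2.imwrite('pics/'+f+'c.png',cv2.resize(im[130:340,220:430,::-1],(600,600),interpolation=cv2.INTER_CUBIC))
42.2667 [510.28819276 202.7959659   82.17110476] [ 0.03825735 -0.09446507 -1.04245132] [-0.23585246  0.24321272 -0.0204334 ] 0.16453265485131266
t 42.2667 tilt along tool x 6.8, along tool y(jaws) -19.7 toolz [ 0.073  0.345 -0.936] jaw dir -82.3 q [0.087 0.54  2.002 0.649 0.591 1.   ] pos [510.288 202.796  82.171]
```

View pics/s60t.png

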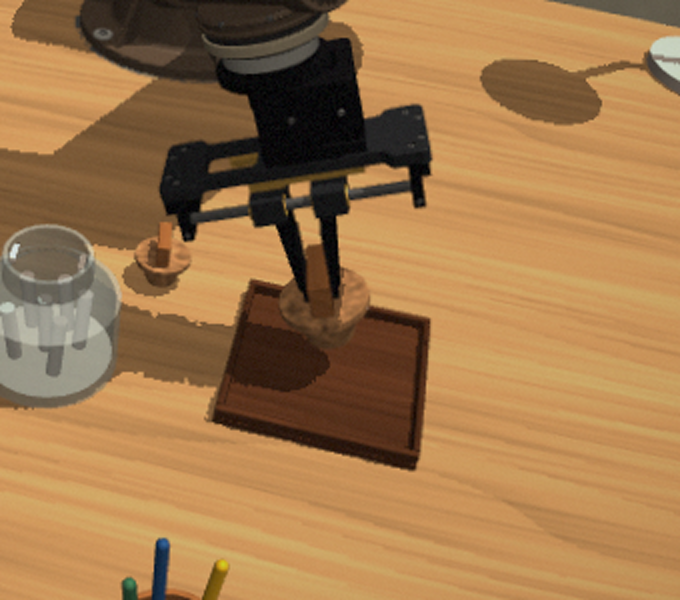

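Call:
drive_tool(
  commands=[
    {"dx":0,"dy":0,"dz":-12,"yaw":0},
    {"dx":0,"dy":0,"dz":-9,"yaw":0},
    {"dx":0,"dy":0,"dz":-3,"yaw":0},
    {"dx":0,"dy":0,"dz":0,"yaw":0},
  ],
  grip=0.05,
)

```text
t: 42.6
eef_pos: [511.6, 202.7, 60.5]
tcp_rot: [-2.798, -0.116, 0.094]
ft_force: [-0.1, 0.3, -0.7]
opening: 0.164
```

Call:
drive_tool(
  commands=[
    {"dx":0,"dy":0,"dz":-2.5,"yaw":0},
    {"dx":0,"dy":0,"dz":-1.5,"yaw":0},
    {"dx":0,"dy":0,"dz":0,"yaw":0},
  ],
  grip=0.05,
)

```text
t: 42.85
eef_pos: [511.4, 202.8, 56.2]
tcp_rot: [-2.798, -0.116, 0.095]
ft_force: [-1.0, -0.1, -0.9]
opening: 0.165
```

Call:
drive_tool(
  commands=[
    {"dx":0,"dy":0,"dz":-1.5,"yaw":0},
    {"dx":0,"dy":0,"dz":0,"yaw":0},
  ],
  grip=0.05,
)

```text
t: 43.02
eef_pos: [511.5, 202.8, 54.8]
tcp_rot: [-2.798, -0.117, 0.095]
ft_force: [-0.5, -1.5, 6.5]
opening: 0.165
```

Call:
drive_tool(
  commands=[
    {"dx":0,"dy":0,"dz":-1,"yaw":0},
    {"dx":0,"dy":0,"dz":0,"yaw":0},
  ],
  grip=0.05,
)

```text
t: 43.18
eef_pos: [511.7, 202.8, 54.5]
tcp_rot: [-2.798, -0.117, 0.095]
ft_force: [-3.6, -3.9, 16.0]
opening: 0.169
```

Call:
drive_tool(
  commands=[
    {"dx":0,"dy":0,"dz":-1,"yaw":0},
    {"dx":0,"dy":0,"dz":0,"yaw":0},
  ],
  grip=0.05,
)

```text
t: 43.35
eef_pos: [512.2, 202.9, 54.1]
tcp_rot: [-2.798, -0.119, 0.094]
ft_force: [-3.5, -5.2, 22.5]
opening: 0.166
```

Call:
drive_tool(
  commands=[
    {"dx":0,"dy":0,"dz":1.8,"yaw":0},
    {"dx":0,"dy":0,"dz":0,"yaw":0},
  ],
  grip=0.05,
)

```text
t: 43.52
eef_pos: [511.5, 202.8, 54.6]
tcp_rot: [-2.799, -0.117, 0.095]
ft_force: [0.4, -0.9, 4.1]
opening: 0.165
```

Call:
drive_tool(
  commands=[
    {"dx":0,"dy":1,"dz":0.3,"yaw":0},
    {"dx":0,"dy":1,"dz":0.3,"yaw":0},
  ],
  grip=0.2,
)

```text
t: 43.68
eef_pos: [511.0, 204.9, 54.5]
tcp_rot: [-2.799, -0.115, 0.095]
ft_force: [0.6, 0.1, -0.5]
opening: 0.195
```

```bash
cat > lt.py <<'E'
import sys,cv2
from h import *
f=sys.argv[1]
im=shot('scene',f+'.png');s=env.state();print(s['t'],s['eef_pos'],s['ft_force'],s['opening'])
cv2.imwrite('pics/'+f+'t.png',cv2.resize(im[200:380,390:540,::-1],(600,600),interpolation=cv2.INTER_CUBIC))
E
python3 lt.py s61
```

```text
43.7333 [511.01211201 205.04414093  54.46275299] [-0.06465965  0.50960669 -0.18829603] 0.1994416184526364
```

View pics/s61t.png

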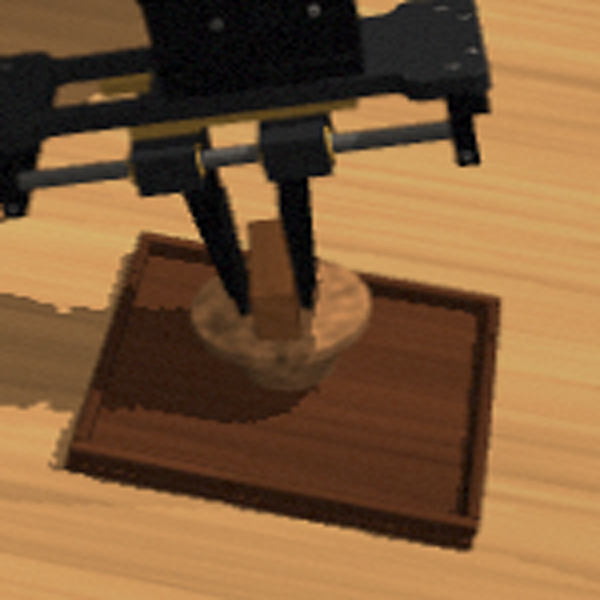

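Call:
drive_tool(
  commands=[
    {"dx":0,"dy":1.5,"dz":0.5,"yaw":0},
    {"dx":0,"dy":1.5,"dz":0.5,"yaw":0},
    {"dx":0,"dy":0,"dz":0,"yaw":0},
  ],
  grip=0.26,
)

```text
t: 43.98
eef_pos: [511.0, 208.1, 55.5]
tcp_rot: [-2.799, -0.115, 0.095]
ft_force: [0.8, -0.5, 1.2]
opening: 0.256
```

Call:
drive_tool(
  commands=[
    {"dx":0,"dy":1.5,"dz":1,"yaw":0},
    {"dx":0,"dy":1.5,"dz":1,"yaw":0},
    {"dx":0,"dy":0,"dz":0,"yaw":0},
  ],
  grip=0.32,
)

```text
t: 44.23
eef_pos: [511.2, 211.1, 57.8]
tcp_rot: [-2.799, -0.116, 0.095]
ft_force: [0.6, 0.5, 0.5]
opening: 0.317
```

```bash
python3 lt.py s62
```

```text
44.2833 [511.15225583 210.97165007  57.71859847] [-0.17965766 -0.76564542  0.23668145] 0.3177098504448225
```

View pics/s62t.png

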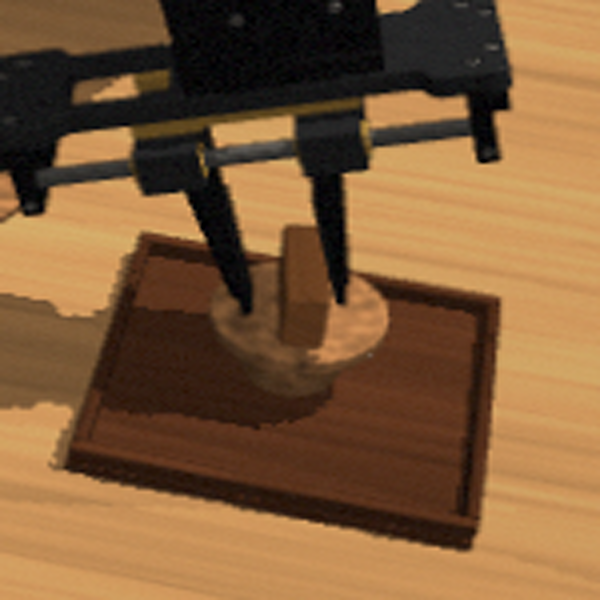

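Call:
drive_tool(
  commands=[
    {"dx":0,"dy":1.5,"dz":1,"yaw":0},
    {"dx":0,"dy":1.5,"dz":1,"yaw":0},
    {"dx":0,"dy":0,"dz":0,"yaw":0},
  ],
  grip=0.42,
)

```text
t: 44.53
eef_pos: [511.2, 214.0, 59.8]
tcp_rot: [-2.799, -0.116, 0.095]
ft_force: [-0.5, 0.1, -0.3]
opening: 0.413
```

```bash
python3 lt.py s63
```

```text
44.5833 [511.15838266 213.92528359  59.71758017] [-0.93288488  0.03716582 -0.03454184] 0.41534477376825923
```

View pics/s63t.png

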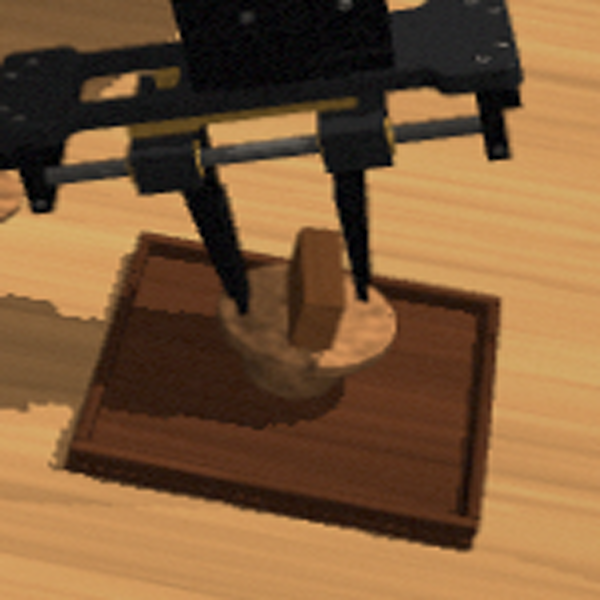

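Call:
drive_tool(
  commands=[
    {"dx":0,"dy":1,"dz":1,"yaw":0},
    {"dx":0,"dy":1,"dz":1,"yaw":0},
    {"dx":0,"dy":0,"dz":1,"yaw":0},
  ],
  grip=0.55,
)

```text
t: 44.83
eef_pos: [511.1, 215.9, 62.7]
tcp_rot: [-2.799, -0.115, 0.095]
ft_force: [0.2, -0.2, -0.4]
opening: 0.535
```

```bash
python3 lt.py s64; python3 flow.py s63 s64 >/dev/null; python3 - <<'E'
from flow import flow
flow('s63','s64',{'bar':(463,270,476,300),'plug':(455,300,475,318),'headR':(470,290,488,312)})
E
```

```text
44.8833 [511.21547022 215.89098424  62.85804282] [-0.23211234 -0.27160909 -0.6764733 ] 0.5448550500397953
bar d= [-0.32  3.08] cc 0.913
plug d= [0.67 0.03] cc 0.978
headR d= [0.58 0.18] cc 0.949
```

View pics/s64t.png

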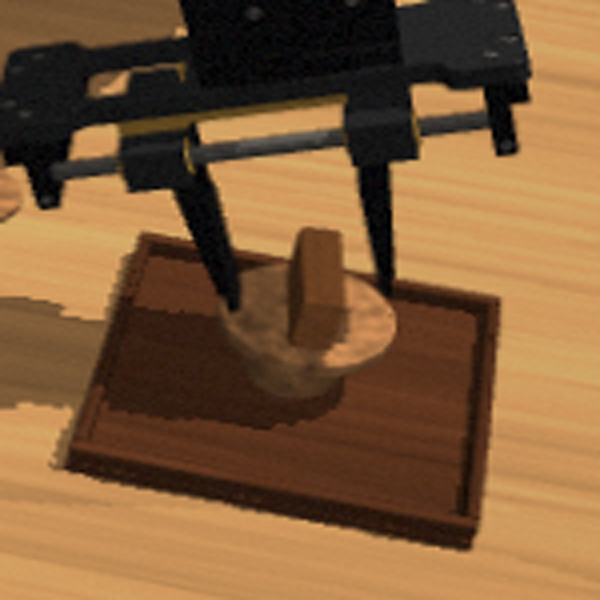

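Call:
drive_tool(
  commands=[
    {"dx":0,"dy":0,"dz":10,"yaw":0},
    {"dx":0,"dy":-2,"dz":20,"yaw":0},
    {"dx":0,"dy":-5,"dz":30,"yaw":0},
    {"dx":0,"dy":0,"dz":35,"yaw":0},
    {"dx":0,"dy":0,"dz":35,"yaw":0},
  ],
  grip=0.55,
)

```text
t: 45.3
eef_pos: [510.7, 208.3, 193.7]
tcp_rot: [-2.799, -0.114, 0.094]
ft_force: [-0.2, 0.5, -0.7]
opening: 0.553
```

Call:
drive_tool(
  commands=[
    {"dx":0,"dy":0,"dz":20,"yaw":0},
    {"dx":0,"dy":0,"dz":0,"yaw":0},
    {"dx":0,"dy":0,"dz":0,"yaw":0},
  ],
  grip=0.55,
)

```text
t: 45.55
eef_pos: [511.3, 208.8, 213.5]
tcp_rot: [-2.799, -0.118, 0.095]
ft_force: [0.5, 0.1, -0.2]
opening: 0.55
```

```bash
python3 lt.py s65; python3 - <<'E'
from h import *
im=shot('top','s65top.png')
print(env.state()['t'])
E
```

```text
45.6 [510.80249571 208.75989191 212.31841623] [-0.24189843 -0.33431521  0.52625129] 0.5491236841959045
45.65
```

View pics/s65.png

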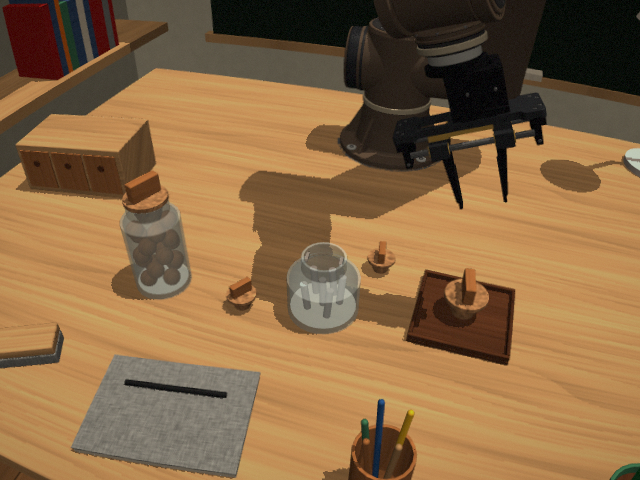

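View pics/s65top.png

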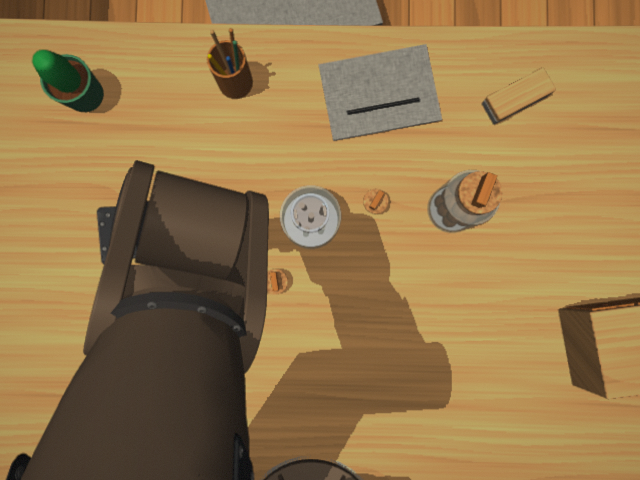

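The scene picture shows the stopper standing upright in the tray at about (467,295). The jar is upright and open at (323,287), the tall jar is still at (157,240), and the gripper is clear at (480,170). I'm handing the job in.

```bash
python3 - <<'E'
from cell import env
print(env.job_done(), env.state()['t'])
E
```

```text
the job is handed in; nothing more can be done
the job is handed in; nothing more can be done
```

The stopper is out of the squat jar and stands narrow end down in the wooden tray. I handed the job in at about 45.7 s of the 51 s allowed.

- **Rocking:** The moves cannot tilt the tool, so I got a tilt of about 20° by driving yaw against the joint-6 limit, within its range. I rocked the stopper left to about 17° with a raise of about 13 mm, then right to about 15° or more with a raise of about 11 mm. I eased out the last few millimetres with a quick upward pull from the seated jar.
- **Setting down:** I lowered the stopper until the edge of its foot touched the tray floor, where the wrist force peaked at about 22 N. I then opened the jaws in small steps so it settled upright against the finger instead of dropping.
- **Last checks:** The final scene picture shows the stopper upright in the tray and the jar upright on the desk. The tall jar is where it was, and the gripper is well above everything, touching nothing. The top camera's view of the tray was hidden by the arm, so only the scene camera confirms the placement.
- **What did not go cleanly:**
    - During the rocking the jar was nearly carried and tipped about 2–3° for a short while, and it shifted a few millimetres.
    - My fit of the stopper's right lean gave about 15°, while the tool tilt suggested 17–20°. Both are above the 11° asked for.

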